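Mount the play-corner camera on its sloping dovetail rail

TASK

Mount the little camera on the stand: slide its carriage onto the sloping dovetail rail from the open upper end, lens facing down the slope, fully home against the end stop. Then tighten the carriage's side clamp knob clockwise until it stops, and let go. Leave the gamepad, the console and the tub where they are.

Things in the scene. Friction and masses are not known exactly. Their poses are not given: they have to be found in the camera images.
- stand: Fixed stand: dark steel base plate 160 (x) x 110 (y) x 12 mm high with the sloping rail on two grey feet. Origin at the centre of the plate's underside; x is the level direction in which the rail rises. Under the rail: a neck 20 mm wide, then a grey bed 60 mm wide, 14 mm below the rail's underside.
- rail: Fixed aluminium male dovetail sloping 25 deg; x up the slope along it, y across (level), z square out of its top. Origin: centre line of the top face, at the steel end stop (x -10 to 0, 52 mm wide, up to z = 8), 60 mm above the table. 40.6 mm wide at the top (z 0 to -3), flanks undercut 30 deg, 23 mm wide at z = -18. Carriage home: its origin at (40, 0, -17), its x along the rail's x.
- rail_end (a point): Centre of the rail's top line at its open upper end, 104 mm up the slope from the stop; axes as the rail. The last 14 mm taper as a lead-in: at the tip 2.4 mm narrower each side and 2 mm lower.
- camera: Loose camera on its aluminium carriage, about 0.4 kg, on the table. Origin: centre of the carriage's underside; z up, lens towards -x. Carriage 80 (x) x 64 (y) x 27 mm high; dovetail groove below, open along x: 31 mm wide 3 mm up, flanks 30 deg, roof 17 mm up; side play on the rail 1.4 mm each way, lift 2.4 mm. On the +y side a lug (36 mm long, y 30 to 82, z 8 to 22) carries the knob.
- camera_body (a point): Centre of the black camera body, the place to grip: (3, 0, 47) mm in the camera's frame, same axes. Body 66 (x) x 46 (y, flat sides) x 40 mm high, on top of the carriage; a 3 mm shoe on top.
- camera_lens (a point): Centre of the lens's front, lens 38 mm across: (-52, 0, 49) mm in the camera's frame, same axes.
- clamp (a joint): Turn of the clamp knob, rad: 0 loose, grows clockwise as seen from above the knob, stops dead at 2.5 (tight). Starts at 0 to 0.4. Takes about 0.1 N m to turn, and stays where it is left.
- clamp_grip (a point): Grip point on the knob's axis; turns with it. Black bar 50 (x) x 14 (y) x 26 mm high, from 16 mm below this point to 10 above, on a stem; the lug is 28 mm below. z: the axis, outward, leaning 20 deg from the camera's z to its +y, so 32 deg from vertical on the rail. Point at (0, 75.6, 47.3) mm in the camera's frame; bar along the camera's x at clamp = 0.
- gamepad: Bystander: pale gamepad lying on the table, 66 x 150 x 28 mm, origin at the centre of its underside.
- console: Bystander: white games console 130 x 150 x 45 mm, origin at the centre of its underside.
- tub: Bystander: white round paint tub, 90 mm across, 85 mm high, origin at the centre of its underside.
Not all that is in view belongs to the job. Leave any blue or red look-alike of the camera alone.

How it is judged:
On the way, in this order (a step that is already met when the one before it is completed fails the run):
1. the carriage is on the dovetail, lens down the slope, home against the end stop (x of camera in the frame of rail between 0.036 and 0.042 m and y of camera in the frame of rail between -0.004 and 0.004 m and z of camera in the frame of rail between -0.021 and -0.012 m and x of camera_lens in the frame of rail below 0 m and angle between the x axis of camera and the x axis of rail, either way round below 0.07 rad), for 0.2 s.
2. the clamp knob is tight with the carriage home (all of step 1 and value of joint clamp above 2.2 rad), for 0.2 s.
At the end, for the whole second after the job is handed in: The carriage sits on the dovetail rail with the lens down the slope, its front within 2 mm of the end stop, its origin within 4 mm of the rail's centre plane and 12 to 21 mm below the rail's top, lined up within 0.07 rad, at rest, and the clamp knob is turned past 2.2 of its 2.5 rad (all of step 2 and linear speed of camera below 0.01 m/s); the robot touches nothing.
It fails at once if the gamepad is moved more than 15 mm (distance of gamepad from where it was at the start of the episode above 0.015 m).
It fails at once if the console is moved more than 15 mm (distance of console from where it was at the start of the episode above 0.015 m).
It fails at once if the tub is moved more than 15 mm (distance of tub from where it was at the start of the episode above 0.015 m).
It also fails if it takes over 64 s, if anything falls off the work surface, if the arm or the gripper's body presses on something with over 40 N, if the wrist force passes 120 N, or if a joint passes its speed limit or range.

ROBOT

A 7-joint arm with a two-finger parallel gripper is mounted at the origin on the work surface. World frame = base frame: x ahead of the robot, y to its left, z up, the work surface at z = 0. Lengths are in m, angles in rad, forces in N, time in s.
With the tool pointing down it reaches from about 0.425 to 0.975 m from the base axis. Payload 16.7 kg.
Tool frame: the origin (TCP) lies at the very end of the fingers, on their centre line; the grasp point (between the pads) lies 19 mm behind it; z points along the fingers, y is the direction in which the jaws open and shut (so a half turn about z gives the same grasp; the last joint's range is limited). The gripper opens to 85 mm and grips with 20 to 120 N. Pads are 22 mm wide; open, the fingers measure 114 mm over their backs; the gripper's body (76 mm by 85 mm) begins 54 mm behind the grasp point. The pads swing forward as they close: fully open they stand 13 mm farther back than shut.
Start: joints at [-1.306, 0.426, 0.074, 1.606, -0.034, 1.111, -0.067], TCP at [0.272, 0.618, 0.231] pointing down, gripper open.
Joint ranges: [-2.85, 2.85], [-0.5, 2.14], [-1.23, 1.37], [0.21, 2.46], [-1.02, 4.16], [0.16, 2.05], [-2.73, 2.73]. Speed limits (rad/s): [1.89, 1.89, 2.39, 2.39, 3.01, 3.01, 3.01].

INTERFACE

Orientations are given as a unit quaternion [x, y, z, w].
In Python, from plant import manip, eyes gives the robot as it stands.
- The arm moves only by the shell command python3 -m handwheel 'ROWS' [FORCE]. ROWS is JSON, a list of rows, each an object of numbers: "claw": the gripper command: -1 is shut, 1 is fully open, values between are in proportion; "dx", "dy", "dz": the shift along the tool's x, y, z in units of 30 mm (1.0 is 30 mm); "turn": the turn about the tool's z in units of 6 degrees (1.0 is 6 degrees). In form: [{"claw": .., "dx": .., "dy": .., "dz": .., "turn": ..}, ...]. A call has 1 to 5 rows; each row is the pose to reach, as a shift and turn from the pose measured when the call began, along the tool's axes at that moment; what a row does not reach only later rows make up. A row lasts 1/12 s, in which the tool goes at most 41.7 mm and 7.16 degrees, less where a joint would pass 70% of its speed; a pose out of reach is approached as far as the arm can. A call with a gripper value outside its range is refused whole. The fingers move at their own pace and stop on an object; FORCE is the grip in N (left out, the last holds). Time passes only in rows, so rows that repeat a pose let the fingers close. It gives the time, the measured TCP pose, the force and the opening at its end, in the units of the state.
- manip.read_state(): the state, without advancing time (a new reading comes with each control period).
- eyes.snapshot(name): name is "side" or "top" or "wrist"; returns a dict with "image" (420x560x3 uint8, red, green, blue), "z_map" (420x560 float32, m along the optical axis (not along the pixel's ray), 0 where there is no reading), "intrinsics" (3x3 intrinsics, pixels), "world_from_camera" (4x4, takes a point from camera to world coordinates). Camera axes: x right, y down, z forward; pixel columns grow to the right and rows downward; lengths in m; the calibration is good to about 2 mm. A picture is of the moment at which its call begins.
- manip.job_done(): hands the job in, once; it reports no verdict.
The state is a dict: "clock": time; "qpos": joint angles; "qd": joint speeds; "joint_torque": joint torques, N m; "ee_pos": TCP position; "orientation": TCP orientation; "force": force on the tool from outside, world axes, zero at the start; "torque": the same for the moment, N m; "opening": finger opening in m.
Only numpy, scipy, OpenCV 4.12 (cv2) and the standard library are available. Lean on these libraries where they do the work, as an engineer would, in place of code of your own. Each camera call takes 0.05 s, during which the arm holds its last target. There are 200 camera calls.

## Working session

There is one attempt and no reset: what is moved stays moved. The work goes in short steps, Python scripts to look and compute and a shell command to move; the robot and the scene stay as the last step left them, time stands still between calls to the robot, and variables do not carry over. Pictures are saved under pics/ and viewed, about 8 in all and at most 12, crops included, and the job is handed in when it is done.

```bash
ls; mkdir -p pics; cat > h.py <<'E'
import numpy as np,cv2,sys
from plant import manip,eyes
def snap(n,fn=None):
    s=eyes.snapshot(n)
    if fn: cv2.imwrite('pics/'+fn,s['image'][:,:,::-1])
    return s
def cloud(s):
    z=s['z_map'];K=s['intrinsics'];v,u=np.mgrid[:z.shape[0],:z.shape[1]]
    p=np.stack([(u-K[0,2])/K[0,0]*z,(v-K[1,2])/K[1,1]*z,z],-1)
    T=s['world_from_camera'];w=p@T[:3,:3].T+T[:3,3];w[z<=0]=np.nan
    return w
E
python3 - <<'E'
from h import *
a=snap('top','top.png');b=snap('side','side.png')
np.savez('a.npz',top=cloud(a),side=cloud(b),ti=a['image'],si=b['image'])
cv2.imwrite('pics/both.png',np.vstack([a['image'],b['image']])[:,:,::-1])
print(a['world_from_camera'],b['world_from_camera'],manip.read_state())
E
```

```text
pics
[[ 0.01016454 -0.99321115  0.11588051  0.42639717]
 [-0.99989906 -0.01124603 -0.00868278  0.06728113]
 [ 0.00992703 -0.11578056 -0.99322521  1.25066575]
 [ 0.          0.          0.          1.        ]] [[ 0.83259094 -0.36898738  0.41308672  0.11053821]
 [-0.55387132 -0.56048815  0.6156944  -0.57340585]
 [ 0.00434675 -0.74141846 -0.67102889  0.78559541]
 [ 0.          0.          0.          1.        ]] {'clock': 0.1, 'qpos': array([-1.30550189,  0.42672821,  0.07386866,  1.60655989, -0.03411402,
        1.11082152, -0.06711222]), 'qd': array([ 0.00089982, -0.00179489, -0.000929  , -0.00061165,  0.00115528,
       -0.000601  ,  0.00028274]), 'joint_torque': array([ 9.57998011e-03, -9.51530313e+01,  3.77242282e+00, -4.64403033e+01,
        1.98460504e-02,  6.50434071e-03, -2.62532984e-05]), 'ee_pos': array([0.27190049, 0.61739024, 0.23063445]), 'orientation': array([ 2.05945289e-01,  9.78563305e-01, -6.22490384e-04, -8.65628154e-05]), 'force': array([-0.31320076, -0.23320111, -0.91149413]), 'torque': array([-0.02384244, -0.01529502,  0.02591279]), 'opening': 0.08569395262413051}
```

View pics/top.png

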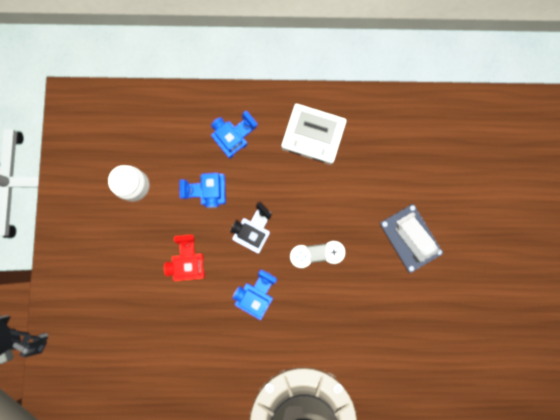

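View pics/side.png

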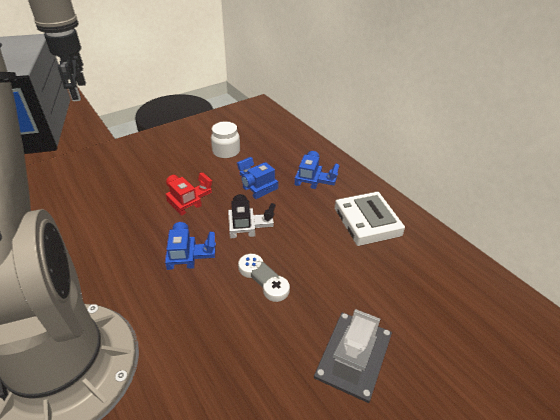

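Candidates are blue (230,135), (210,187), (256,297), red (185,263), and black body on silver carriage with black knob (252,232), which is the one that fits. The gamepad is at (318,254), the console at (315,133), the tub at (129,183), and the stand at (411,238). I'll confirm with a crop and measure from depth.

```bash
python3 - <<'E'
from h import *
d=np.load('a.npz')
t=d['ti'][190:265,215:290];s=d['ti'][195:285,370:455]
a=cv2.resize(t,(400,400),interpolation=2);b=cv2.resize(s,(400,400),interpolation=2)
c=cv2.resize(d['si'][185:245,220:285],(400,400),interpolation=2)
e=cv2.resize(d['si'][300:400,310:400],(400,400),interpolation=2)
cv2.imwrite('pics/crop.png',cv2.resize(np.vstack([np.hstack([a,b]),np.hstack([c,e])])[:,:,::-1],(600,600)))
P=d['top'];I=d['ti'].astype(int)
def pr(P,I,r0,r1,c0,c1):
  for r in range(r0,r1,4):
    print(r,' '.join(f'{int(round(P[r,c,2]*1000)) if P[r,c,2]==P[r,c,2] else -1:4d}' for c in range(c0,c1,4)))
pr(P,I,202,256,228,276);print();pr(P,I,204,274,380,446)
for rc in [(232,252),(238,411),(211,263)]: print(P[rc])
E
```

```text
202    1    2   -1   -3   -2    2    0    1   57   -3   -3    2
206   -1    0    1   -1    2   -1   -5   46   60   55   -2   -5
210    2    2    3    2   -1    2    4    6   43   59   56    1
214    2    3    2    1    1    2    4   22   43   50   59    3
218    0   -4    1    0    7    0   -2   26   24   25   49   -1
222   -1   -3   62   54   67   25   25   23   20   22    0    0
226    2   67   64   67   64   64   67   29   21    0    0    2
230    2   63   65   65   68   68   69   65   65   30    3    1
234    1    1   50   68   64   63   71   68   67   68    5    2
238    1    0   27   66   69   67   70   67   65   27    0    3
242    3    4   -1   23   27   67   65   68   61    2    3    0
246    0    3   -2   -2    1   27   27   64   29    4    1    0
250   -3    0    2    3    3    0   -2   29    3   -2   -1    2
254    4   -4   -2   -2    1    3    0    2    5   -3   -1    4

204   -2    0    2    0    0   -5   -1   -4    9    3   -4    2    1    3    0    4    2
208    1    0   -1    0   -4    3   11   11   14    3   -1   -2   -3   -3   -1    1   -1
212    2    1   -1   -2  
[... 806 characters left out ...]
 15   11   11   56   65   95   95  104  100   98   17    4
252    0    5   -6    0   -1   11   14   15   13   63   68  101  107   88   71   16   -1
256    7   -1   -2    1   -1   14   12   16   13   64   73   73   79    8   10    1    1
260    2    2   -3    1    1    0   11   13   14   27   74   12    9    4    4    5    1
264   -4    0   -3   -3    3   -2    8   10   13   14   13    2    1    0    1    3   -2
268   -1   -1    1    2    1   -2   -2   12   21   13   -3   -1    3    4    2    3   -1
272    0   -5    2    0    4    2   -2    0   -1    3   -2    4    1   -3   -1    3    0
[0.4989853  0.13900092 0.07593223]
[ 0.48760306 -0.27701092  0.07861766]
[0.55674505 0.11183343 0.05601363]
```

View pics/crop.png

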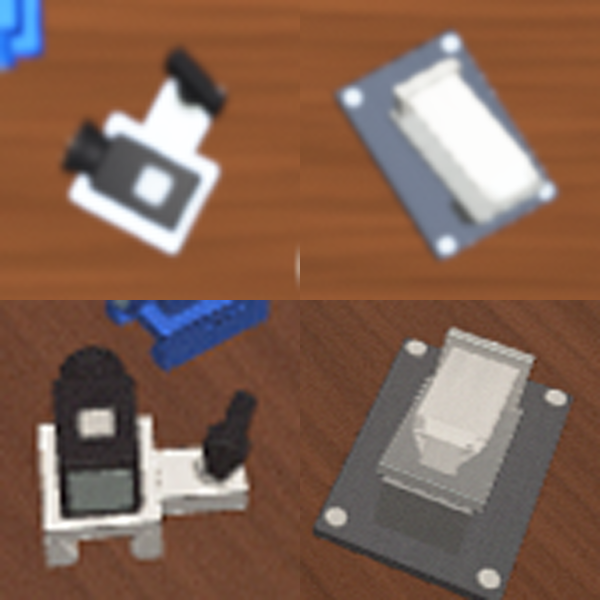

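The crop confirms it: black camera on a silver carriage with the lens at upper left (crop 85,150), and the lug and knob to the upper right. The rail's end stop is at the crop's upper left, and its open upper end at the lower right.

```bash
python3 - <<'E'
from h import *
d=np.load('a.npz');P=d['top'];S=d['side']
def sel(P,c,r,z0,z1):
    q=P[np.isfinite(P[...,2])];m=(np.hypot(q[:,0]-c[0],q[:,1]-c[1])<r)&(q[:,2]>z0)&(q[:,2]<z1);return q[m]
def rect(q):return cv2.minAreaRect((q[:,:2]*1000).astype(np.float32))
for n,C in (('top',P),('side',S)):
    q=sel(C,(.485,-.275),.13,.007,.2);print(n,'plate',rect(q),len(q))
    q=sel(C,(.485,-.275),.08,.056,.2)
    A=np.c_[q[:,:2],np.ones(len(q))]
    w=np.ones(len(q),bool)
    for _ in range(8):
        k=np.linalg.lstsq(A[w],q[w,2],rcond=None)[0];w=abs(A@k-q[:,2])<.004
    print(' railtop plane',k,'slope',np.degrees(np.arctan(np.hypot(k[0],k[1]))),'yaw',np.degrees(np.arctan2(k[1],k[0])),rect(q[w]),w.sum())
    q=sel(C,(.5,.14),.055,.058,.08);print(' body',rect(q),len(q))
    q=sel(C,(.5,.14),.06,.016,.034);print(' carr',rect(q),q.mean(0))
    q=sel(C,(.557,.112),.04,.036,.08);print(' knob',rect(q),q.mean(0),len(q))
E
```

```text
top plate ((491.819091796875, -266.55029296875), (218.5941925048828, 228.63949584960938), 22.10611343383789) 2315
 railtop plane [-0.34612632 -0.22342477  0.18792032] slope 22.39035676108372 yaw -147.1577307379754 ((500.13409423828125, -294.9754333496094), (107.72325897216797, 52.665863037109375), 32.286502838134766) 543
 body ((497.96087646484375, 152.61512756347656), (87.86902618408203, 45.66482162475586), 62.149627685546875) 522
 carr ((508.3456726074219, 138.50808715820312), (79.65753173828125, 95.3735122680664), 62.699554443359375) [0.50884962 0.13600176 0.02556801]
 knob ((558.5874633789062, 113.80447387695312), (51.58687973022461, 25.023229598999023), 42.39207077026367) [0.55890866 0.11185268 0.052734  ] 151
side plate ((490.80755615234375, -297.5416259765625), (161.7798614501953, 109.97423553466797), 30.332059860229492) 4374
 railtop plane [-0.27085947 -0.15830136  0.16595523] slope 17.418011577258113 yaw -149.69623641693588 ((496.8803405761719, -294.0733642578125), (113.55009460449219, 51.78850173950195), 30.2652587890625) 542
 body ((497.05523681640625, 150.5264892578125), (90.4868392944336, 44.97935485839844), 60.53855514526367) 410
 carr ((506.450439453125, 137.11337280273438), (84.31829071044922, 98.52156829833984), 66.6473159790039) [0.499639   0.12567564 0.02393728]
 knob ((557.2669677734375, 111.3646240234375), (52.65544509887695, 25.159822463989258), 36.88817596435547) [0.55427307 0.10483007 0.05026315] 125
```

```bash
cat >> h.py <<'E'
from scipy.spatial.transform import Rotation as Rn
def plan(wps,start=None):
    """wps: (x,y,z,heading_of_tool_y_deg); prints units for each leg as if earlier legs are reached"""
    st=manip.read_state();R=Rn.from_quat(st['orientation']).as_matrix();p=np.array(st['ee_pos'])
    h=np.degrees(np.arctan2(R[1,1],R[0,1]))
    print('t %.2f pos'%st['clock'],p.round(4),'head %.2f'%h,'tilt %.2f'%np.degrees(np.arccos(-R[2,2])),'open %.4f'%st['opening'],'F',np.round(st['force'],1),'j7 %.2f'%st['qpos'][6])
    for x,y,z,hd in wps:
        c=np.radians(h);Y=np.array([np.cos(c),np.sin(c),0]);X=np.cross(Y,[0,0,-1.])
        v=(np.array([x,y,z])-p)/.03;dt=(h-hd+180)%360-180
        print('  dx %.3f dy %.3f dz %.3f turn %.2f  (%.0f mm)'%(v@X,v@Y,-v[2],dt/6,np.linalg.norm(v)*30))
        p=np.array([x,y,z]);h=hd
E
python3 - <<'E'
from h import *
plan([(.36,.45,.23,33),(.44,.28,.23,0),(.493,.143,.21,-28.5)])
E
```

```text
t 0.10 pos [0.2719 0.6174 0.2306] head 66.23 tilt 0.07 open 0.0857 F [-0.3 -0.2 -0.9] j7 -0.07
  dx -4.936 dy -3.923 dz 0.021 turn 5.54  (189 mm)
  dx -6.205 dy -0.850 dz -0.000 turn 5.50  (188 mm)
  dx -4.567 dy 1.767 dz 0.667 turn 4.75  (148 mm)
```

```bash

python3 -m handwheel '[{"claw":0.5,"dx":-4.94,"dy":-3.92,"dz":0,"turn":5.5},{"claw":0.5,"dx":-4.94,"dy":-3.92,"dz":0,"turn":5.5},{"claw":0.5,"dx":-4.94,"dy":-3.92,"dz":0,"turn":5.5},{"claw":0.5,"dx":-4.94,"dy":-3.92,"dz":0,"turn":5.5},{"claw":0.5,"dx":-4.94,"dy":-3.92,"dz":0,"turn":5.5}]' 40
python3 - <<'E'
from h import *
plan([(.44,.28,.23,0),(.493,.143,.21,-28.5)])
E
```

```text
clock: 0.52
ee_pos: [0.3624, 0.4455, 0.2307]
orientation: [0.48, 0.877, -0.001, 0.0]
force: [0.7, 0.1, 0.2]
opening: 0.0638
t 0.52 pos [0.3624 0.4455 0.2307] head 32.61 tilt 0.13 open 0.0638 F [0.7 0.1 0.2] j7 -0.36
  dx -6.040 dy -0.794 dz 0.025 turn 5.43  (183 mm)
  dx -4.567 dy 1.767 dz 0.667 turn 4.75  (148 mm)
```

```bash

python3 -m handwheel '[{"claw":0.5,"dx":-6.04,"dy":-0.8,"dz":0,"turn":5.4},{"claw":0.5,"dx":-6.04,"dy":-0.8,"dz":0,"turn":5.4},{"claw":0.5,"dx":-6.04,"dy":-0.8,"dz":0,"turn":5.4},{"claw":0.5,"dx":-6.04,"dy":-0.8,"dz":0,"turn":5.4},{"claw":0.5,"dx":-6.04,"dy":-0.8,"dz":0,"turn":5.4}]' >/dev/null
python3 -m handwheel '[{"claw":0.5,"dx":-4.57,"dy":1.77,"dz":0.67,"turn":4.8},{"claw":0.5,"dx":-4.57,"dy":1.77,"dz":0.67,"turn":4.8},{"claw":0.5,"dx":-4.57,"dy":1.77,"dz":0.67,"turn":4.8},{"claw":0.5,"dx":-4.57,"dy":1.77,"dz":0.67,"turn":4.8},{"claw":0.5,"dx":-4.57,"dy":1.77,"dz":0.67,"turn":4.8}]' >/dev/null
python3 - <<'E'
from h import *
s=snap('wrist','w1.png');P=cloud(s)
plan([(.493,.143,.07,-28.5)])
q=P[np.isfinite(P[...,2])]
def rect(q):return cv2.minAreaRect((q[:,:2]*1000).astype(np.float32))
n=np.hypot(q[:,0]-.498,q[:,1]-.15)<.06
b=q[n&(q[:,2]>.058)&(q[:,2]<.078)];print('body+lens',rect(b),len(b))
k=q[(np.hypot(q[:,0]-.557,q[:,1]-.112)<.04)&(q[:,2]>.04)&(q[:,2]<.075)];print('knob',rect(k) if len(k) else 0)
E
```

```text
t 1.40 pos [0.494  0.1343 0.2112] head -29.73 tilt 0.22 open 0.0640 F [-0.2  0.8  0.1] j7 -0.78
  dx 0.235 dy -0.171 dz 4.706 turn -0.21  (141 mm)
body+lens ((495.61083984375, 152.318359375), (88.99630737304688, 46.042724609375), 62.65104675292969) 4158
knob ((556.5387573242188, 112.7800521850586), (51.15582275390625, 24.910388946533203), 41.74869918823242)
```

View pics/w1.png

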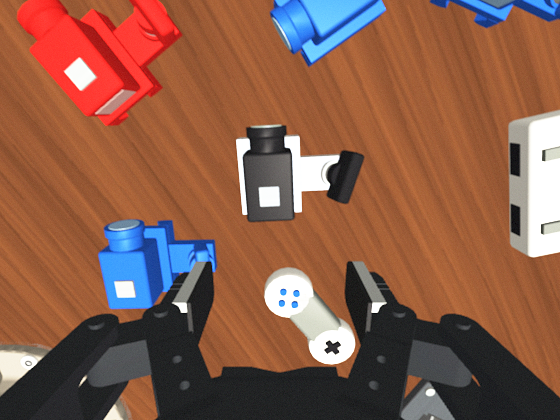

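Wrist view: the camera is at (270,170) with the lens up and the knob at (345,175), turned about 20° already. The fingers frame the gamepad far below. I descend on the body and grip.

```bash

python3 -m handwheel '[{"claw":0.5,"dx":0.15,"dy":-0.26,"dz":1.2,"turn":-0.4},{"claw":0.5,"dx":0.15,"dy":-0.26,"dz":2.4,"turn":-0.4},{"claw":0.5,"dx":0.15,"dy":-0.26,"dz":3.6,"turn":-0.4},{"claw":0.5,"dx":0.15,"dy":-0.26,"dz":3.6,"turn":-0.4}]'
python3 - <<'E'
from h import *
plan([(.4906,.1425,.030,-27.35)])
E
```

```text
clock: 1.73
ee_pos: [0.4858, 0.1416, 0.098]
orientation: [0.853, 0.521, -0.005, 0.001]
force: [-3.3, 0.3, -0.7]
opening: 0.0642
t 1.73 pos [0.4858 0.1416 0.098 ] head -27.16 tilt 0.63 open 0.0642 F [-3.3  0.3 -0.7] j7 -0.63
  dx 0.101 dy 0.128 dz 2.266 turn 0.03  (68 mm)
```

```bash

python3 -m handwheel '[{"claw":0.5,"dx":0.1,"dy":0.13,"dz":0.8,"turn":0},{"claw":0.5,"dx":0.1,"dy":0.13,"dz":1.5,"turn":0},{"claw":0.5,"dx":0.1,"dy":0.13,"dz":2.1,"turn":0},{"claw":0.5,"dx":0.1,"dy":0.13,"dz":2.27,"turn":0},{"claw":0.5,"dx":0.1,"dy":0.13,"dz":2.27,"turn":0}]'
python3 -m handwheel '[{"claw":-1,"dx":0,"dy":0,"dz":0,"turn":0},{"claw":-1,"dx":0,"dy":0,"dz":0,"turn":0},{"claw":-1,"dx":0,"dy":0,"dz":0,"turn":0},{"claw":-1,"dx":0,"dy":0,"dz":0,"turn":0},{"claw":-1,"dx":0,"dy":0,"dz":0,"turn":0}]' 40
python3 - <<'E'
from h import *
plan([(.4906,.1425,.030,-27.35)])
E
```

```text
clock: 2.15
ee_pos: [0.49, 0.1423, 0.0301]
orientation: [0.853, 0.522, -0.006, 0.001]
force: [-0.7, -0.8, -0.1]
opening: 0.0641
clock: 2.57
ee_pos: [0.4908, 0.1429, 0.0318]
orientation: [0.853, 0.522, -0.005, 0.001]
force: [-1.6, 0.0, 7.9]
opening: 0.0459
t 2.57 pos [0.4908 0.1429 0.0318] head -27.08 tilt 0.55 open 0.0459 F [-1.6  0.   7.9] j7 -0.55
  dx -0.015 dy -0.001 dz 0.061 turn 0.04  (2 mm)
```

```bash

python3 -m handwheel '[{"claw":-1,"dx":0,"dy":0,"dz":-1.2,"turn":0},{"claw":-1,"dx":0,"dy":0,"dz":-2.4,"turn":0},{"claw":-1,"dx":0,"dy":0,"dz":-3.6,"turn":0},{"claw":-1,"dx":0,"dy":0,"dz":-4.8,"turn":0},{"claw":-1,"dx":0,"dy":0,"dz":-6,"turn":0}]' 40
python3 - <<'E'
from h import *
d=np.load('a.npz')
t25=np.tan(np.radians(25))
for n in('top','side'):
    q=d[n].reshape(-1,3);q=q[np.isfinite(q[:,2])]
    q=q[np.hypot(q[:,0]-.491,q[:,1]+.2975)<.1]
    yaw=np.radians(-149.7);X=np.array([np.cos(yaw),np.sin(yaw)]);Y=np.array([-X[1],X[0]])
    l=(q[:,:2]-[.4908,-.2975]);u=l@X;v=l@Y;z=q[:,2]
    m=(abs(v)<.014)&(z>.065)&(z<.097)
    print(n,'origin u', np.median(u[m]-(z[m]-.060)/t25),np.std(u[m]-(z[m]-.060)/t25),m.sum(), 'slope',np.polyfit(u[m],z[m],1)[0])
    # lateral per u slices: rail top = within 5mm of plane
    o=np.median(u[m]-(z[m]-.060)/t25)
    on=abs(z-.060-(u-o)*t25)<.008
    for a in np.arange(-.01,.1,.015):
        k=on&(u-o>a)&(u-o<a+.015)
        if k.sum()>5: print('  ',round(a,3),'v',np.percentile(v[k],[1,99]).round(4),k.sum())
    k=on&(abs(v)<.012);print('  u range',(u[k]-o).min(),(u[k]-o).max())
    pl=(z>.006)&(z<.02);print('  plate u',np.percentile(u[pl],[.2,99.8]),'v',np.percentile(v[pl],[.2,99.8]))
plan([])
E
```

```text
clock: 2.98
ee_pos: [0.4916, 0.1437, 0.2146]
orientation: [0.853, 0.522, -0.004, 0.001]
force: [0.5, 1.2, -4.9]
opening: 0.0454
top origin u -0.05207743009048962 0.025521012505397518 377 slope 0.18240176829889437
   -0.01 v [-0.026   0.0255] 72
   0.005 v [-0.0195  0.0203] 89
   0.02 v [-0.0195  0.0199] 94
   0.035 v [-0.0197  0.0204] 93
   0.05 v [-0.02    0.0203] 101
   0.065 v [-0.0198  0.0196] 97
   0.08 v [-0.0189  0.0189] 89
   0.095 v [-0.0127  0.0172] 8
  u range -0.011342873711032687 0.09647320949591423
  plate u [-0.08215492  0.07803251] v [-0.08893539  0.07954928]
side origin u -0.04754267471462624 0.034889318778559456 610 slope 0.08032267804259911
   -0.01 v [-0.0251  0.0257] 151
   0.005 v [-0.0198  0.0199] 94
   0.02 v [-0.0198  0.0195] 95
   0.035 v [-0.0195  0.0198] 106
   0.05 v [-0.0196  0.0202] 111
   0.065 v [-0.0194  0.0202] 124
   0.08 v [-0.0181  0.0181] 151
  u range -0.015332080854431912 0.09515831140879587
  plate u [-0.08029099  0.08009068] v [-0.054711    0.05496818]
t 2.98 pos [0.4916 0.1437 0.2146] head -27.10 tilt 0.52 open 0.0454 F [ 0.5  1.2 -4.9] j7 -0.75
```

```bash

python3 - <<'E'
from h import *
d=np.load('a.npz')
t25=np.tan(np.radians(25))
yaw=np.radians(-149.7);X=np.array([np.cos(yaw),np.sin(yaw)]);Y=np.array([-X[1],X[0]])
for n in('top','side'):
    q=d[n].reshape(-1,3);q=q[np.isfinite(q[:,2])]
    l=(q[:,:2]-[.4908,-.2975]);u=l@X;v=l@Y;z=q[:,2]
    m=(abs(v)<.014)&(u>-.03)&(u<.025)&(z>.055)
    print(n,'origin u', np.median(u[m]-(z[m]-.060)/t25),m.sum(),'slope',np.degrees(np.arctan(np.polyfit(u[m],z[m],1)[0])))
    m=(abs(v)<.014)&(u>-.09)&(z>.05)&(u<.08);b=np.arange(-.075,.075,.006)
    print([(int(round(a*1000)),int(round(np.median(z[m&(u>=a)&(u<a+.006)])*1000))) for a in b if (m&(u>=a)&(u<a+.006)).sum()>3])
E
```

```text
top origin u -0.052485133373188275 242 slope 22.26171093815564
[(-69, 65), (-63, 66), (-57, 64), (-51, 62), (-45, 65), (-39, 69), (-33, 71), (-27, 73), (-21, 77), (-15, 79), (-9, 82), (-3, 84), (3, 87), (9, 90), (15, 94), (21, 95), (27, 97), (33, 101), (39, 101), (45, 89), (51, 75), (57, 70)]
side origin u -0.04945879111371511 265 slope 24.952488304432606
[(-63, 64), (-57, 64), (-51, 61), (-45, 63), (-39, 66), (-33, 69), (-27, 72), (-21, 74), (-15, 78), (-9, 80), (-3, 84), (3, 86), (9, 88), (15, 91), (21, 94), (27, 97), (33, 98), (39, 97), (45, 92), (51, 73), (57, 63)]
```

Rail origin ≈ (0.534, -0.272, 0.060), with x heading −149.7°. The tool can't tilt, so I'll press the loosely gripped carriage flat on the rail's top to pitch it 25°, then take it around the upper end.

```bash

python3 - <<'E'
from h import *
plan([(.500,.0,.215,-38),(.508,-.145,.215,-49),(.5118,-.2853,.160,-59.7)])
E
```

```text
t 2.98 pos [0.4916 0.1437 0.2146] head -27.10 tilt 0.52 open 0.0454 F [ 0.5  1.2 -4.9] j7 -0.75
  dx -4.135 dy 2.432 dz -0.015 turn 1.82  (144 mm)
  dx -3.645 dy 3.186 dz -0.000 turn 1.83  (145 mm)
  dx -2.973 dy 3.613 dz 1.833 turn 1.78  (151 mm)
```

```bash

python3 -m handwheel '[{"claw":-1,"dx":-0.8,"dy":0.5,"dz":0,"turn":0.4},{"claw":-1,"dx":-1.7,"dy":1,"dz":0,"turn":0.8},{"claw":-1,"dx":-2.6,"dy":1.5,"dz":0,"turn":1.2},{"claw":-1,"dx":-3.4,"dy":2,"dz":0,"turn":1.6},{"claw":-1,"dx":-4.14,"dy":2.43,"dz":0,"turn":1.8}]' 40 >/dev/null
python3 -m handwheel '[{"claw":-1,"dx":-0.8,"dy":0.7,"dz":0,"turn":0.4},{"claw":-1,"dx":-1.6,"dy":1.4,"dz":0,"turn":0.8},{"claw":-1,"dx":-2.4,"dy":2.1,"dz":0,"turn":1.2},{"claw":-1,"dx":-3.1,"dy":2.7,"dz":0,"turn":1.6},{"claw":-1,"dx":-3.65,"dy":3.19,"dz":0,"turn":1.8}]' 40 >/dev/null
python3 - <<'E'
from h import *
plan([(.5118,-.2853,.165,-59.7)])
E
```

```text
t 3.82 pos [ 0.5066 -0.1494  0.2184] head -49.10 tilt 0.39 open 0.0452 F [-0.1  0.7 -5.1] j7 -0.47
  dx -2.834 dy 3.537 dz 1.779 turn 1.77  (146 mm)
```

```bash

python3 -m handwheel '[{"claw":-1,"dx":-0.8,"dy":1,"dz":0.2,"turn":0.5},{"claw":-1,"dx":-1.6,"dy":2,"dz":0.4,"turn":1},{"claw":-1,"dx":-2.3,"dy":2.9,"dz":0.8,"turn":1.5},{"claw":-1,"dx":-2.83,"dy":3.54,"dz":1.4,"turn":1.77},{"claw":-1,"dx":-2.83,"dy":3.54,"dz":1.78,"turn":1.77}]' 40 >/dev/null
python3 -m handwheel '[{"claw":-1,"dx":0,"dy":0,"dz":0,"turn":0},{"claw":-1,"dx":0,"dy":0,"dz":0,"turn":0}]' 40 >/dev/null
python3 - <<'E'
from h import *
plan([(.5118,-.2853,.130,-59.7)])
a=snap('side');b=snap('wrist')
cv2.imwrite('pics/v4.png',np.hstack([cv2.resize(a['image'][200:400,300:460],(448,560)),cv2.resize(b['image'],(350,262))[:262] if 0 else cv2.copyMakeBorder(cv2.resize(b['image'],(350,262)),0,298,0,0,0)])[:,:,::-1])
E
```

```text
t 4.40 pos [ 0.5095 -0.2912  0.1661] head -60.20 tilt 0.51 open 0.0454 F [-0.5  0.6 -5. ] j7 -0.28
  dx 0.166 dy -0.132 dz 1.205 turn -0.08  (37 mm)
```

View pics/v4.png

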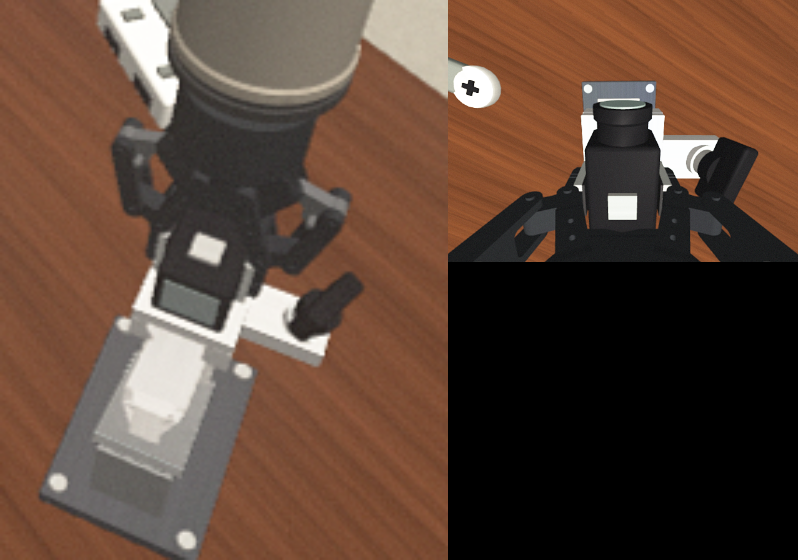

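The camera is held square and level, lens pointing away down the slope, above the rail (left panel: body (200,270), rail (160,380)). Next I press it down gently.

```bash

python3 -m handwheel '[{"claw":-1,"dx":0.17,"dy":-0.13,"dz":0.5,"turn":-0.1},{"claw":-1,"dx":0.17,"dy":-0.13,"dz":1,"turn":-0.1},{"claw":-1,"dx":0.17,"dy":-0.13,"dz":1.2,"turn":-0.1},{"claw":-1,"dx":0.17,"dy":-0.13,"dz":1.35,"turn":-0.1}]' 25
python3 -m handwheel '[{"claw":-1,"dx":0,"dy":0,"dz":0.06,"turn":0},{"claw":-1,"dx":0,"dy":0,"dz":0.12,"turn":0},{"claw":-1,"dx":0,"dy":0,"dz":0.18,"turn":0}]' 25
python3 -m handwheel '[{"claw":-1,"dx":0,"dy":0,"dz":0.06,"turn":0},{"claw":-1,"dx":0,"dy":0,"dz":0.12,"turn":0},{"claw":-1,"dx":0,"dy":0,"dz":0.18,"turn":0}]' 25
```

```text
clock: 4.83
ee_pos: [0.5134, -0.2836, 0.1265]
orientation: [0.965, 0.264, -0.002, 0.003]
force: [-0.1, -0.6, -5.1]
opening: 0.0452
clock: 5.08
ee_pos: [0.5137, -0.2837, 0.1218]
orientation: [0.965, 0.264, -0.002, 0.003]
force: [0.4, -1.0, -5.4]
opening: 0.0454
clock: 5.33
ee_pos: [0.5147, -0.2839, 0.1172]
orientation: [0.965, 0.264, -0.001, 0.003]
force: [2.8, 4.8, 17.6]
opening: 0.0456
```

```bash

python3 -m handwheel '[{"claw":-1,"dx":0,"dy":0,"dz":0.06,"turn":0},{"claw":-1,"dx":0,"dy":0,"dz":0.12,"turn":0},{"claw":-1,"dx":0,"dy":0,"dz":0.16,"turn":0}]' 25
python3 -m handwheel '[{"claw":-1,"dx":0,"dy":0,"dz":0.06,"turn":0},{"claw":-1,"dx":0,"dy":0,"dz":0.12,"turn":0},{"claw":-1,"dx":0,"dy":0,"dz":0.16,"turn":0}]' 25
python3 - <<'E'
from h import *
plan([])
a=snap('side');b=snap('wrist')
cv2.imwrite('pics/v5.png',np.hstack([cv2.resize(a['image'][200:400,300:460],(448,560)),cv2.copyMakeBorder(cv2.resize(b['image'],(350,262)),0,298,0,0,0)])[:,:,::-1])
E
```

```text
clock: 5.58
ee_pos: [0.5174, -0.2831, 0.1141]
orientation: [0.964, 0.265, 0.001, 0.003]
force: [5.5, 12.2, 20.2]
opening: 0.0453
clock: 5.83
ee_pos: [0.5204, -0.2821, 0.1111]
orientation: [0.964, 0.265, 0.004, 0.003]
force: [8.3, 14.4, 27.2]
opening: 0.0451
t 5.83 pos [ 0.5204 -0.2821  0.1111] head -59.26 tilt 0.59 open 0.0451 F [ 8.3 14.4 27.2] j7 -0.22
```

View pics/v5.png

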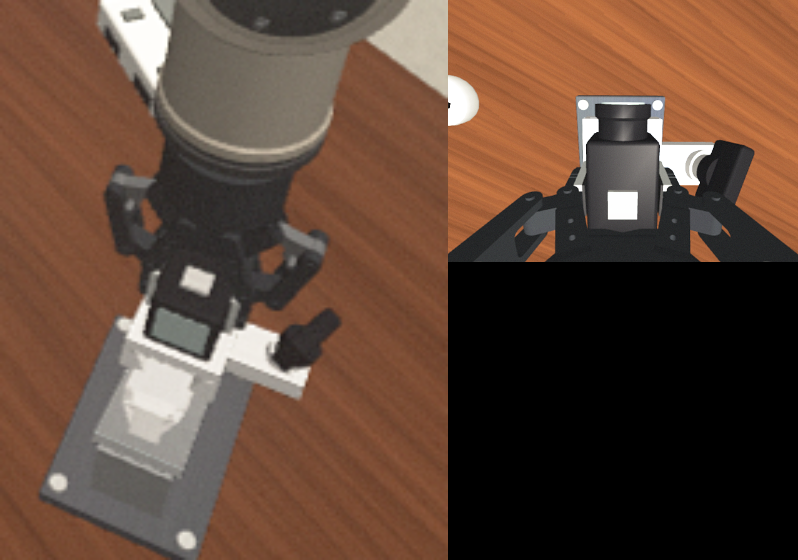

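```bash

python3 -m handwheel '[{"claw":-1,"dx":-0.1,"dy":-0.02,"dz":0.08,"turn":0},{"claw":-1,"dx":-0.2,"dy":-0.03,"dz":0.15,"turn":0.05},{"claw":-1,"dx":-0.3,"dy":-0.05,"dz":0.2,"turn":0.07}]' 20
python3 -m handwheel '[{"claw":-1,"dx":-0.1,"dy":0,"dz":0.08,"turn":0},{"claw":-1,"dx":-0.15,"dy":0,"dz":0.15,"turn":0},{"claw":-1,"dx":-0.2,"dy":0,"dz":0.2,"turn":0}]' 20
python3 -m handwheel '[{"claw":-1,"dx":-0.1,"dy":0,"dz":0.08,"turn":0},{"claw":-1,"dx":-0.15,"dy":0,"dz":0.15,"turn":0},{"claw":-1,"dx":-0.2,"dy":0,"dz":0.2,"turn":0}]' 20
python3 - <<'E'
from h import *
plan([])
s=snap('side');P=cloud(s);np.savez('b.npz',P=P,I=s['image'])
cv2.imwrite('pics/v6.png',cv2.resize(s['image'][200:400,300:460],(448,560))[:,:,::-1])
E
```

```text
clock: 6.18
ee_pos: [0.5207, -0.2827, 0.1091]
orientation: [0.965, 0.263, 0.011, 0.004]
force: [34.9, 33.7, 57.7]
opening: 0.0458
clock: 6.43
ee_pos: [0.5227, -0.2825, 0.1064]
orientation: [0.964, 0.265, 0.017, 0.004]
force: [24.2, 34.3, 51.9]
opening: 0.045
clock: 6.68
ee_pos: [0.5242, -0.2819, 0.1032]
orientation: [0.964, 0.267, 0.022, 0.003]
force: [28.4, 27.5, 39.1]
opening: 0.0454
t 6.68 pos [ 0.5242 -0.2819  0.1032] head -59.08 tilt 2.52 open 0.0454 F [28.4 27.5 39.1] j7 -0.18
```

View pics/v6.png

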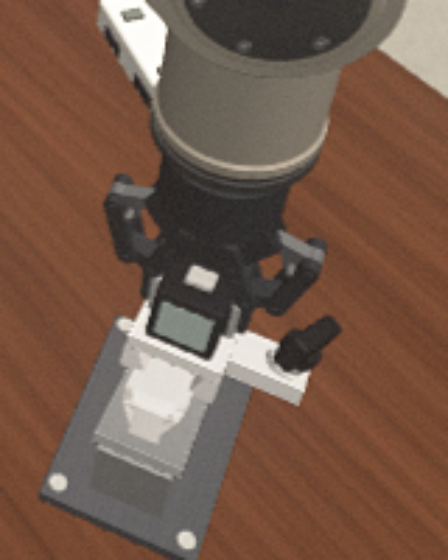

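The carriage has slid down against the stop while tilting. I'll lift off, measure its pitch, and repeat farther up the slope if needed.

```bash

python3 -m handwheel '[{"claw":-1,"dx":-0.2,"dy":0,"dz":-0.4,"turn":0},{"claw":-1,"dx":-0.5,"dy":0,"dz":-0.8,"turn":0},{"claw":-1,"dx":-0.9,"dy":0,"dz":-1.1,"turn":0},{"claw":-1,"dx":-1.1,"dy":0,"dz":-1.3,"turn":0},{"claw":-1,"dx":-1.1,"dy":0,"dz":-1.3,"turn":0}]' 25
cat >> h.py <<'E'
def pitch(fn=None):
    """plane of the body's back face + shoe/top via side view, in rail-yaw frame about TCP"""
    st=manip.read_state();R=Rn.from_quat(st['orientation']).as_matrix()
    s=snap('side',fn);P=cloud(s);yaw=np.radians(-149.7)
    X=np.array([np.cos(yaw),np.sin(yaw),0]);Y=np.array([-X[1],X[0],0])
    d=P-st['ee_pos'];u=d@X;v=d@Y;z=d[...,2]
    I=s['image'].astype(int);bright=I.min(-1)
    # local normals over central strip
    m=np.isfinite(u)&(abs(v)<.019)&(u>-.01)&(u<.06)&(z>-.012)&(z<.05)&(bright<170)
    q=np.c_[u[m],z[m]]
    print('tool z',(R[:,2]@X).round(4),(R[:,2]@Y).round(4),'n',len(q))
    best=None
    for a in np.radians(np.arange(-10,45,.5)):   # back face normal (cos a, sin a): pitch a
        w=q@[np.cos(a),np.sin(a)];h,e=np.histogram(w,bins=np.arange(-.02,.08,.0015))
        if best is None or h.max()>best[0]: best=(h.max(),np.degrees(a),e[h.argmax()])
    print('pitch est',best)
    return s,P,q
E
python3 - <<'E'
from h import *
plan([])
s,P,q=pitch('s7.png')
np.save('q.npy',q)
im=np.full((400,400,3),255,np.uint8)
for a,b in q: cv2.circle(im,(int(100+a*4000),int(250-b*4000)),1,(0,0,0),-1)
cv2.imwrite('pics/v7.png',np.hstack([cv2.resize(s['image'][220:380,310:450],(400,400))[:,:,::-1],im]))
E
```

```text
clock: 7.15
ee_pos: [0.4925, -0.3009, 0.1419]
orientation: [0.964, 0.265, 0.022, 0.003]
force: [-0.0, -1.4, -5.4]
opening: 0.0453
t 7.15 pos [ 0.4925 -0.3009  0.1419] head -59.25 tilt 2.57 open 0.0453 F [-0.  -1.4 -5.4] j7 -0.18
tool z -0.0411 0.018 n 737
pitch est (np.int64(227), np.float64(14.500000000000002), np.float64(0.035500000000000045))
```

View pics/v7.png

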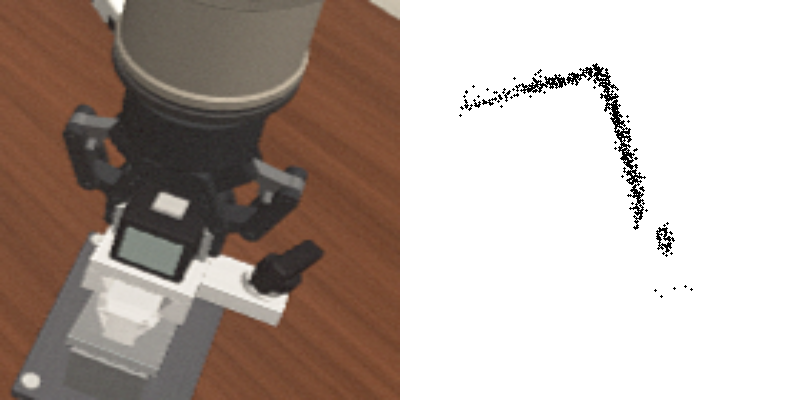

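Pitch is 14.5° so far, in the right direction. I press again with the rail's upper end under the rear of the carriage, which gives a better lever.

```bash

python3 -m handwheel '[{"claw":-1,"dx":0.28,"dy":-0.13,"dz":0.2,"turn":0.08},{"claw":-1,"dx":0.28,"dy":-0.13,"dz":0.4,"turn":0.08},{"claw":-1,"dx":0.28,"dy":-0.13,"dz":0.6,"turn":0.08},{"claw":-1,"dx":0.28,"dy":-0.13,"dz":0.6,"turn":0.08}]' 20
python3 -m handwheel '[{"claw":-1,"dx":0,"dy":0,"dz":0.06,"turn":0},{"claw":-1,"dx":0,"dy":0,"dz":0.12,"turn":0},{"claw":-1,"dx":-0.02,"dy":0,"dz":0.2,"turn":0}]' 20
python3 - <<'E'
from h import *
plan([(.4978,-.2934,.117,-59.7)])
E
```

```text
clock: 7.53
ee_pos: [0.499, -0.2913, 0.1214]
orientation: [0.965, 0.262, 0.021, 0.002]
force: [-1.4, -0.2, -5.5]
opening: 0.0458
clock: 7.78
ee_pos: [0.4997, -0.2917, 0.1157]
orientation: [0.965, 0.262, 0.022, 0.003]
force: [6.2, 3.8, 11.7]
opening: 0.0454
t 7.78 pos [ 0.4997 -0.2917  0.1157] head -59.58 tilt 2.50 open 0.0454 F [ 6.2  3.8 11.7] j7 -0.17
  dx -0.083 dy 0.016 dz -0.044 turn 0.02  (3 mm)
```

```bash

python3 -m handwheel '[{"claw":-1,"dx":-0.04,"dy":0,"dz":0.06,"turn":0},{"claw":-1,"dx":-0.08,"dy":0,"dz":0.12,"turn":0},{"claw":-1,"dx":-0.1,"dy":0,"dz":0.18,"turn":0}]' 20
python3 -m handwheel '[{"claw":-1,"dx":-0.04,"dy":0,"dz":0.06,"turn":0},{"claw":-1,"dx":-0.06,"dy":0,"dz":0.12,"turn":0},{"claw":-1,"dx":-0.08,"dy":0,"dz":0.18,"turn":0}]' 20
python3 - <<'E'
from h import *
plan([(.4978,-.2934,.112,-59.7)]);pitch()
E
```

```text
clock: 8.03
ee_pos: [0.5014, -0.2919, 0.1124]
orientation: [0.964, 0.263, 0.025, 0.003]
force: [10.8, 17.2, 25.2]
opening: 0.0456
clock: 8.28
ee_pos: [0.5036, -0.2907, 0.1089]
orientation: [0.964, 0.264, 0.028, 0.002]
force: [10.3, 26.7, 38.9]
opening: 0.0457
t 8.28 pos [ 0.5036 -0.2907  0.1089] head -59.37 tilt 3.27 open 0.0457 F [10.3 26.7 38.9] j7 -0.15
  dx -0.212 dy -0.023 dz -0.102 turn 0.06  (7 mm)
tool z -0.0538 0.0188 n 619
pitch est (np.int64(210), np.float64(24.5), np.float64(0.03850000000000005))
```

Pitch is 24.5° and flush. Next: lift square to the rail, go up-slope past the open end, and come down to groove height.

```bash
cat >> h.py <<'E'
c25,s25=np.cos(np.radians(25)),np.sin(np.radians(25));yw=np.radians(-149.7)
RX=np.array([np.cos(yw)*c25,np.sin(yw)*c25,s25]);RY=np.array([-np.sin(yw),np.cos(yw),0]);RZ=np.cross(RX,RY);RO=np.array([.5340,-.2723,.060])
def rplan(w):
    """w: TCP in rail coords (mm); rows from the measured pose, legs assumed reached"""
    st=manip.read_state();R=Rn.from_quat(st['orientation']).as_matrix();p=np.array(st['ee_pos']);d=p-RO
    print('t %.2f rail xyz mm'%st['clock'],np.round([d@RX*1e3,d@RY*1e3,d@RZ*1e3],1),'head %.2f'%np.degrees(np.arctan2(R[1,1],R[0,1])),'F rail',np.round([st['force']@a for a in(RX,RY,RZ)],1),'tilt',(R[:,2]@RX).round(3),'open %.4f'%st['opening'])
    for x,y,n in w:
        t=RO+(RX*x+RY*y+RZ*n)/1e3;v=R.T@(t-p)/.03
        print('   dx %.2f dy %.2f dz %.2f'%tuple(v));p=t
E
python3 - <<'E'
from h import *
rplan([(54,0,48),(143,0,48),(143,0,13.5)])
E
```

```text
t 8.33 rail xyz mm [52.8  0.7 29.3] head -59.36 F rail [ -4.8 -11.7  34.5] tilt -0.471 open 0.0454
   dx 0.26 dy -0.01 dz -0.57
   dx -2.62 dy 0.01 dz -1.40
   dx -0.54 dy -0.02 dz 1.01
```

```bash

python3 -m handwheel '[{"claw":-1,"dx":0.1,"dy":0,"dz":-0.25,"turn":0},{"claw":-1,"dx":0.26,"dy":0,"dz":-0.57,"turn":0},{"claw":-1,"dx":0.26,"dy":0,"dz":-0.57,"turn":0}]' 30
python3 -m handwheel '[{"claw":-1,"dx":-0.5,"dy":0,"dz":-0.3,"turn":0.05},{"claw":-1,"dx":-1.1,"dy":0,"dz":-0.6,"turn":0.05},{"claw":-1,"dx":-1.7,"dy":0,"dz":-0.9,"turn":0.05},{"claw":-1,"dx":-2.3,"dy":0,"dz":-1.2,"turn":0.05},{"claw":-1,"dx":-2.62,"dy":0,"dz":-1.4,"turn":0.05}]' 30 >/dev/null
python3 -m handwheel '[{"claw":-1,"dx":0,"dy":0,"dz":0,"turn":0},{"claw":-1,"dx":0,"dy":0,"dz":0,"turn":0}]' 30 >/dev/null
python3 - <<'E'
from h import *
rplan([(143,0,13.5)])
s,P,q=pitch('s8.png')
# rear legs/underside of carriage: bright points, in rail frame
d=P-RO;m=np.isfinite(d[...,0])
x,y,n=d@RX*1e3,d@RY*1e3,d@RZ*1e3
I=s['image'].astype(int).min(-1)
k=m&(abs(y)<34)&(x>140)&(x<215)&(n>0)&(I>130)
print(k.sum(), np.percentile(x[k],[2,50,98]),np.percentile(y[k],[1,50,99]),np.percentile(n[k],[1,5,50,95,99]))
rear=k&(x>np.percentile(x[k],98)-4);print('rear n range',np.percentile(n[rear],[1,5,95,99]),'y',np.percentile(y[rear],[1,99]),'x',np.median(x[rear]))
cv2.imwrite('pics/v8.png',cv2.resize(s['image'][230:420,270:430],(500,594))[:,:,::-1])
E
```

```text
clock: 8.58
ee_pos: [0.5108, -0.2872, 0.1281]
orientation: [0.964, 0.265, 0.029, 0.003]
force: [0.5, -0.2, -5.1]
opening: 0.0455
t 9.17 rail xyz mm [148.3   1.4  49.2] head -59.96 F rail [-3.7 -0.2 -4.8] tilt -0.473 open 0.0455
   dx -0.41 dy -0.07 dz 1.13
tool z -0.0563 0.022 n 793
pitch est (np.int64(253), np.float64(23.5), np.float64(0.03850000000000005))
1014 [158.48987257 188.28111118 191.83619171] [-30.678521     1.60916541  33.14696672] [19.01155854 22.29336848 45.1249276  88.38195766 89.64746885]
rear n range [18.60455654 21.01815132 74.28568048 76.76786   ] y [-30.36103543  32.17851485] x 189.3837014798744
```

View pics/v8.png

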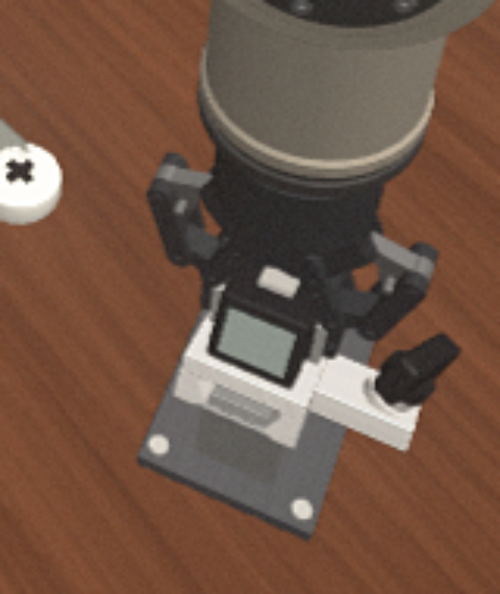

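The carriage hangs just past the rail's upper end (rear face at (245,405)), pitched and square. Its rear edge measures x≈190 and underside n≈20 mm in the rail frame, matching the flush reading. I lower it and slide in.

```bash

python3 - <<'E'
from h import *
rplan([(147,.4,13.5)])
E
python3 -m handwheel '[{"claw":-1,"dx":-0.15,"dy":-0.03,"dz":0.3,"turn":-0.05},{"claw":-1,"dx":-0.3,"dy":-0.03,"dz":0.7,"turn":-0.05},{"claw":-1,"dx":-0.53,"dy":-0.03,"dz":1.07,"turn":-0.05},{"claw":-1,"dx":-0.53,"dy":-0.03,"dz":1.07,"turn":-0.05},{"claw":-1,"dx":-0.53,"dy":-0.03,"dz":1.07,"turn":-0.05}]' 30
python3 - <<'E'
from h import *
rplan([(147,.4,13.5),(130,.4,13.5),(100,.4,13.5)])
E
```

```text
t 9.22 rail xyz mm [147.1   1.2  49.3] head -59.88 F rail [-3.2 -0.7 -4.4] tilt -0.473 open 0.0455
   dx -0.56 dy -0.05 dz 1.05
clock: 9.63
ee_pos: [0.4245, -0.3367, 0.1326]
orientation: [0.965, 0.262, 0.029, 0.002]
force: [1.1, -0.8, -5.1]
opening: 0.0454
t 9.63 rail xyz mm [145.8   0.4  12.1] head -59.60 F rail [-2.7  1.2 -4.4] tilt -0.471 open 0.0454
   dx -0.01 dy 0.00 dz -0.06
   dx 0.50 dy -0.00 dz 0.27
   dx 0.88 dy -0.01 dz 0.47
```

```bash

python3 -m handwheel '[{"claw":-1,"dx":0.0,"dy":0,"dz":-0.05,"turn":0},{"claw":-1,"dx":0.16,"dy":0,"dz":0.03,"turn":0},{"claw":-1,"dx":0.32,"dy":0,"dz":0.12,"turn":0},{"claw":-1,"dx":0.5,"dy":0,"dz":0.21,"turn":0}]' 25
python3 -m handwheel '[{"claw":-1,"dx":0.12,"dy":0,"dz":0.065,"turn":0},{"claw":-1,"dx":0.25,"dy":0,"dz":0.13,"turn":0},{"claw":-1,"dx":0.38,"dy":0,"dz":0.2,"turn":0}]' 25
python3 - <<'E'
from h import *
rplan([(100,.4,13),(60,.4,13)])
E
```

```text
clock: 9.97
ee_pos: [0.4379, -0.3283, 0.1268]
orientation: [0.964, 0.263, 0.028, 0.002]
force: [-6.7, 1.7, -6.3]
opening: 0.0454
clock: 10.22
ee_pos: [0.4478, -0.3221, 0.1209]
orientation: [0.964, 0.263, 0.028, 0.002]
force: [-5.0, -1.7, -6.6]
opening: 0.0456
t 10.22 rail xyz mm [116.   -0.5  13.2] head -59.54 F rail [ 1.9 -1.1 -8.2] tilt -0.47 open 0.0456
   dx 0.47 dy 0.03 dz 0.25
   dx 1.18 dy -0.01 dz 0.63
```

```bash

python3 -m handwheel '[{"claw":-1,"dx":0.15,"dy":0,"dz":0.09,"turn":0},{"claw":-1,"dx":0.3,"dy":0,"dz":0.18,"turn":0},{"claw":-1,"dx":0.47,"dy":0.02,"dz":0.27,"turn":0}]' 25
python3 -m handwheel '[{"claw":-1,"dx":0.15,"dy":0,"dz":0.08,"turn":0},{"claw":-1,"dx":0.3,"dy":0,"dz":0.16,"turn":0},{"claw":-1,"dx":0.45,"dy":0,"dz":0.24,"turn":0}]' 25
python3 - <<'E'
from h import *
rplan([(60,.4,13),(38,.4,13)])
E
```

```text
clock: 10.47
ee_pos: [0.4612, -0.3146, 0.1132]
orientation: [0.964, 0.263, 0.028, 0.001]
force: [-5.3, 1.3, -5.5]
opening: 0.0458
clock: 10.72
ee_pos: [0.4736, -0.3073, 0.1066]
orientation: [0.964, 0.263, 0.028, 0.001]
force: [-5.7, 0.8, 4.6]
opening: 0.0454
t 10.72 rail xyz mm [83.  -0.3 12.7] head -59.48 F rail [ 6.  -3.5  2.3] tilt -0.47 open 0.0454
   dx 0.68 dy 0.02 dz 0.35
   dx 0.65 dy -0.00 dz 0.34
```

```bash

python3 -m handwheel '[{"claw":-1,"dx":0.15,"dy":0,"dz":0.075,"turn":0},{"claw":-1,"dx":0.3,"dy":0,"dz":0.15,"turn":0},{"claw":-1,"dx":0.45,"dy":0,"dz":0.23,"turn":0},{"claw":-1,"dx":0.68,"dy":0.02,"dz":0.35,"turn":0}]' 25
python3 -m handwheel '[{"claw":-1,"dx":0.15,"dy":0,"dz":0.08,"turn":0},{"claw":-1,"dx":0.3,"dy":0,"dz":0.16,"turn":0},{"claw":-1,"dx":0.4,"dy":0,"dz":0.21,"turn":0}]' 25
python3 - <<'E'
from h import *
rplan([(38,.4,13),(30,.4,13)])
E
```

```text
clock: 11.05
ee_pos: [0.4915, -0.2974, 0.0974]
orientation: [0.964, 0.263, 0.027, 0.001]
force: [-9.7, 2.3, 5.6]
opening: 0.0457
clock: 11.3
ee_pos: [0.5026, -0.291, 0.0916]
orientation: [0.964, 0.263, 0.027, 0.001]
force: [-6.2, 1.1, 4.3]
opening: 0.0455
t 11.30 rail xyz mm [46.5  0.3 13.2] head -59.50 F rail [ 6.2 -4.1  1.9] tilt -0.469 open 0.0455
   dx 0.25 dy 0.00 dz 0.14
   dx 0.24 dy -0.00 dz 0.13
```

```bash

python3 -m handwheel '[{"claw":-1,"dx":0.08,"dy":0,"dz":0.04,"turn":0},{"claw":-1,"dx":0.16,"dy":0,"dz":0.09,"turn":0},{"claw":-1,"dx":0.24,"dy":0,"dz":0.13,"turn":0}]' 25
python3 -m handwheel '[{"claw":-1,"dx":0.08,"dy":0,"dz":0.04,"turn":0},{"claw":-1,"dx":0.16,"dy":0,"dz":0.09,"turn":0},{"claw":-1,"dx":0.16,"dy":0,"dz":0.09,"turn":0}]' 25
python3 -m handwheel '[{"claw":-1,"dx":0.08,"dy":0,"dz":0.04,"turn":0},{"claw":-1,"dx":0.12,"dy":0,"dz":0.07,"turn":0},{"claw":-1,"dx":0.12,"dy":0,"dz":0.07,"turn":0}]' 25
python3 - <<'E'
from h import *
rplan([])
s,P,q=pitch('s9.png')
d=P-RO;x,y,n=d@RX*1e3,d@RY*1e3,d@RZ*1e3;I=s['image'].astype(int).min(-1)
k=np.isfinite(x)&(abs(y)<34)&(x>50)&(x<130)&(n>-25)&(n<9)&(I>130)
r=k&(abs(abs(y)-27)<4);print('legs',r.sum(),'x',np.percentile(x[r],[50,90,97]),'n',np.percentile(n[r],[2,98]),'y',np.percentile(y[k],[1,99]))
E
```

```text
clock: 11.55
ee_pos: [0.5091, -0.2871, 0.0881]
orientation: [0.964, 0.263, 0.027, 0.001]
force: [-5.4, 1.6, 4.2]
opening: 0.0455
clock: 11.8
ee_pos: [0.5116, -0.2862, 0.0863]
orientation: [0.965, 0.262, 0.026, 0.001]
force: [-20.7, -2.0, 23.0]
opening: 0.0455
clock: 12.05
ee_pos: [0.5119, -0.2864, 0.086]
orientation: [0.965, 0.261, 0.025, 0.0]
force: [-36.2, 1.8, 54.1]
opening: 0.0456
t 12.05 rail xyz mm [34.7  1.  12.5] head -59.76 F rail [ 50.3 -19.9  36.2] tilt -0.466 open 0.0456
tool z -0.0486 0.014 n 561
pitch est (np.int64(197), np.float64(26.5), np.float64(0.04000000000000005))
legs 129 x [78.43508736 80.20390722 80.83451596] n [-16.46858033   8.92857441] y [-30.06065654  33.04740747]
```

Home: rear face at x≈80 mm means origin ≈40, underside ≈−17, with the force rising against the stop. I let go, rise, and check the seat and the knob.

```bash

python3 -m handwheel '[{"claw":-1,"dx":-0.05,"dy":-0.02,"dz":-0.04,"turn":0},{"claw":0.4,"dx":-0.05,"dy":-0.02,"dz":-0.04,"turn":0},{"claw":0.5,"dx":-0.05,"dy":-0.02,"dz":-0.04,"turn":0},{"claw":0.5,"dx":-0.05,"dy":-0.02,"dz":-0.04,"turn":0},{"claw":0.5,"dx":-0.05,"dy":-0.02,"dz":-0.04,"turn":0}]' 25
python3 -m handwheel '[{"claw":0.5,"dx":0,"dy":0,"dz":-0.5,"turn":0},{"claw":0.5,"dx":0,"dy":0,"dz":-1.2,"turn":0},{"claw":0.5,"dx":0,"dy":0,"dz":-2.2,"turn":0},{"claw":0.5,"dx":0,"dy":0,"dz":-3.4,"turn":0},{"claw":0.5,"dx":0,"dy":0,"dz":-4,"turn":0}]' 25
cat >> h.py <<'E'
def seat(tag):
    """camera rear/underside in rail frame (side view) and knob points from all views"""
    K=[]
    for nm in('side','top','wrist'):
        s=snap(nm,tag+'_'+nm+'.png');P=cloud(s);d=P-RO;x,y,n=d@RX*1e3,d@RY*1e3,d@RZ*1e3;I=s['image'].astype(int).min(-1)
        if nm=='side':
            k=np.isfinite(x)&(abs(y)<34)&(x>50)&(x<130)&(n>-25)&(n<9)&(I>130);r=k&(abs(abs(y)-27)<4)
            if r.sum()>10: print('legs x',np.percentile(x[r],[50,90,97]).round(1),'n',np.percentile(n[r],[2,98]).round(1),'y',np.percentile(y[k],[1,99]).round(1))
        ax=np.array([0,np.sin(np.radians(20)),np.cos(np.radians(20))]);g=np.array([40,75.6,30.3])
        q=np.stack([x,y,n],-1)-g;h=q@ax;e2=np.cross(ax,[1,0,0])
        a=q[...,0];b=q@e2
        m=np.isfinite(x)&(np.hypot(a,b)<33)&(h>-12)&(h<16)&(I<90)
        if m.sum()>15:
            c=cv2.minAreaRect(np.c_[a[m],b[m]].astype(np.float32));w=np.cov(a[m],b[m]);e,v=np.linalg.eigh(w);v=v[:,1]
            t=(-np.degrees(np.arctan2(v[1],v[0])))%180
            print(nm,'knob n',m.sum(),'centre',np.round([a[m].mean(),b[m].mean()],1),'rect c',np.round(c[0],1),np.round(c[1],1),'h max %.1f'%np.percentile(h[m],98),'clamp deg(mod180) %.0f = %.2f rad'%(t,np.radians(t)))
E
python3 - <<'E'
from h import *
rplan([]);seat('a')
E
```

```text
clock: 12.52
ee_pos: [0.5109, -0.2864, 0.0871]
orientation: [0.965, 0.261, 0.026, 0.001]
force: [-0.6, -0.8, 0.8]
opening: 0.0639
clock: 12.93
ee_pos: [0.5057, -0.2888, 0.2101]
orientation: [0.965, 0.261, 0.027, 0.002]
force: [2.2, -0.1, 0.8]
opening: 0.0644
t 12.93 rail xyz mm [ 93.1  -0.  122.3] head -59.76 F rail [-1.4  1.2  1.5] tilt -0.468 open 0.0644
legs x [81.6 83.3 84. ] n [-16.6   8.8] y [-30.3  33. ]
side knob n 246 centre [12.  -1.3] rect c [3.4 0.1] [25.7 50. ] h max 11.0 clamp deg(mod180) 25 = 0.44 rad
top knob n 92 centre [-7.8 -1.6] rect c [-6.4  0.1] [17.2 34.4] h max 13.4 clamp deg(mod180) 35 = 0.60 rad
wrist knob n 1713 centre [ 4.  -3.1] rect c [ 1.8 -1.6] [20.2 49.9] h max 9.8 clamp deg(mod180) 20 = 0.35 rad
```

After release the carriage sits about 3 mm back from the pushed-home reading, so I nudge it home from behind with closed fingers.

```bash

python3 - <<'E'
from h import *
rplan([(125,0,70),(112,0,17),(90,0,17)])
E
```

```text
t 13.08 rail xyz mm [ 91.6  -0.6 120.8] head -59.69 F rail [ 0.1 -0.9  0.5] tilt -0.469 open 0.0638
   dx -1.78 dy 0.00 dz 0.98
   dx -0.45 dy -0.03 dz 1.76
   dx 0.65 dy -0.00 dz 0.34
```

```bash

python3 -m handwheel '[{"claw":-1,"dx":-0.8,"dy":0,"dz":0,"turn":0},{"claw":-1,"dx":-1.78,"dy":0,"dz":0.3,"turn":0},{"claw":-1,"dx":-1.78,"dy":0,"dz":0.98,"turn":0},{"claw":-1,"dx":-1.78,"dy":0,"dz":0.98,"turn":0},{"claw":-1,"dx":-1.78,"dy":0,"dz":0.98,"turn":0}]' 25 >/dev/null
python3 -m handwheel '[{"claw":-1,"dx":-0.3,"dy":0,"dz":0.7,"turn":0},{"claw":-1,"dx":-0.45,"dy":0,"dz":1.4,"turn":0},{"claw":-1,"dx":-0.45,"dy":0,"dz":1.7,"turn":0},{"claw":-1,"dx":-0.45,"dy":0,"dz":1.7,"turn":0}]' 25
python3 - <<'E'
from h import *
rplan([(112,0,17),(90,0,17)])
E
```

```text
clock: 13.83
ee_pos: [0.4522, -0.3193, 0.1223]
orientation: [0.965, 0.262, 0.025, -0.0]
force: [-0.6, 1.0, -0.7]
opening: 0.0001
t 13.83 rail xyz mm [111.9  -0.7  16.5] head -59.65 F rail [-0.3 -1.2 -0.7] tilt -0.466 open 0.0001
   dx 0.00 dy 0.02 dz -0.02
   dx 0.65 dy -0.00 dz 0.34
```

```bash

python3 -m handwheel '[{"claw":-1,"dx":0.15,"dy":0,"dz":0.07,"turn":0},{"claw":-1,"dx":0.3,"dy":0,"dz":0.14,"turn":0},{"claw":-1,"dx":0.45,"dy":0,"dz":0.22,"turn":0}]' 25
python3 -m handwheel '[{"claw":-1,"dx":0.07,"dy":0,"dz":0.035,"turn":0},{"claw":-1,"dx":0.14,"dy":0,"dz":0.07,"turn":0},{"claw":-1,"dx":0.2,"dy":0,"dz":0.1,"turn":0}]' 25
python3 -m handwheel '[{"claw":-1,"dx":0.07,"dy":0,"dz":0.035,"turn":0},{"claw":-1,"dx":0.12,"dy":0,"dz":0.06,"turn":0},{"claw":-1,"dx":0.16,"dy":0,"dz":0.08,"turn":0}]' 25
python3 - <<'E'
from h import *
rplan([]);seat('b')
E
```

```text
clock: 14.08
ee_pos: [0.4656, -0.312, 0.1171]
orientation: [0.965, 0.262, 0.025, 0.0]
force: [0.1, 0.3, -0.2]
opening: 0.0001
clock: 14.33
ee_pos: [0.4715, -0.3087, 0.1146]
orientation: [0.965, 0.263, 0.026, 0.0]
force: [-0.8, 0.4, -0.5]
opening: 0.0003
clock: 14.58
ee_pos: [0.4758, -0.3064, 0.1125]
orientation: [0.965, 0.262, 0.026, 0.0]
force: [-5.8, -2.5, 8.2]
opening: -0.0001
t 14.58 rail xyz mm [83.3  0.  19.1] head -59.57 F rail [ 9.1 -0.7  4.8] tilt -0.467 open -0.0001
legs x [78.6 80.4 80.9] n [-16.9   8.9] y [-30.1  32.9]
side knob n 241 centre [ 9.1 -1. ] rect c [1.1 0.3] [23.8 50.9] h max 10.8 clamp deg(mod180) 25 = 0.44 rad
top knob n 172 centre [ 0.4 -4.5] rect c [-2.4 -2.5] [22.1 52.1] h max 14.5 clamp deg(mod180) 19 = 0.33 rad
wrist knob n 5151 centre [ 1.9 -3.7] rect c [-1.2 -1.4] [20.4 51.1] h max 9.6 clamp deg(mod180) 19 = 0.34 rad
```

```bash

python3 -m handwheel '[{"claw":-1,"dx":0.06,"dy":0,"dz":0.03,"turn":0},{"claw":-1,"dx":0.1,"dy":0,"dz":0.05,"turn":0},{"claw":-1,"dx":0.1,"dy":0,"dz":0.05,"turn":0},{"claw":-1,"dx":0.1,"dy":0,"dz":0.05,"turn":0}]' 25
python3 -m handwheel '[{"claw":-1,"dx":-0.3,"dy":0,"dz":-0.15,"turn":0},{"claw":-1,"dx":-0.6,"dy":0,"dz":-0.7,"turn":0},{"claw":-1,"dx":-0.9,"dy":0,"dz":-1.6,"turn":0},{"claw":-1,"dx":-0.9,"dy":0,"dz":-2.8,"turn":0},{"claw":-1,"dx":-0.9,"dy":0,"dz":-4,"turn":0}]' 25
python3 - <<'E'
from h import *
seat('c')
g=RO+(RX*40+RY*75.6+RZ*30.3)/1e3;print('knob pt',g)
ax=RY*np.sin(np.radians(20))+RZ*np.cos(np.radians(20));e2=np.cross(ax,RX)
for f in np.arange(.3,2.7,.2):
    b=np.cos(f)*RX-np.sin(f)*e2;print('%.1f: bar head %.0f'%(f,np.degrees(np.arctan2(b[1],b[0]))),end='; ')
print();plan([(g[0],g[1],.2,-59.7)])
E
```

```text
clock: 15.07
ee_pos: [0.4762, -0.3064, 0.112]
orientation: [0.965, 0.261, 0.025, 0.0]
force: [-19.9, -1.2, 29.9]
opening: -0.0001
clock: 15.48
ee_pos: [0.4458, -0.3219, 0.2314]
orientation: [0.965, 0.26, 0.024, -0.0]
force: [1.4, -0.1, 1.1]
opening: 0.0002
legs x [78.4 80.  80.8] n [-16.8   8.7] y [-30.3  32.9]
side knob n 242 centre [ 9.2 -1.1] rect c [1.7 0.1] [23.8 50.7] h max 10.8 clamp deg(mod180) 25 = 0.44 rad
top knob n 173 centre [ 0.3 -4.4] rect c [-1.  -2.9] [19.6 49.9] h max 13.7 clamp deg(mod180) 19 = 0.33 rad
wrist knob n 1482 centre [ 3.1 -3.2] rect c [-0.6 -1.6] [19.8 50.6] h max 9.6 clamp deg(mod180) 19 = 0.33 rad
knob pt [ 0.55189827 -0.34940235  0.10436586]
0.3: bar head -168; 0.5: bar head 178; 0.7: bar head 165; 0.9: bar head 152; 1.1: bar head 139; 1.3: bar head 127; 1.5: bar head 115; 1.7: bar head 105; 1.9: bar head 95; 2.1: bar head 85; 2.3: bar head 75; 2.5: bar head 65; 2.7: bar head 55; 
t 15.63 pos [ 0.4481 -0.3223  0.233 ] head -59.73 tilt 3.09 open -0.0001 F [ 0.5 -0.6 -0.6] j7 -0.22
  dx 2.532 dy 2.525 dz 1.099 turn -0.00  (112 mm)
```

The carriage stays home (rear at 80, clamp ≈0.34). I turn the wrist back about 152° over the knob so that the clockwise travel fits joint 7.

```bash

R='[]'
python3 -m handwheel '[{"claw":-0.2,"dx":0.6,"dy":0.6,"dz":0,"turn":-1},{"claw":-0.2,"dx":1.2,"dy":1.2,"dz":0,"turn":-2},{"claw":-0.2,"dx":1.8,"dy":1.8,"dz":0,"turn":-3},{"claw":-0.2,"dx":2.53,"dy":2.53,"dz":0,"turn":-4},{"claw":-0.2,"dx":2.53,"dy":2.53,"dz":0,"turn":-5}]' 25 >/dev/null
python3 -m handwheel '[{"claw":-0.2,"dx":0,"dy":0,"dz":0,"turn":-1},{"claw":-0.2,"dx":0,"dy":0,"dz":0,"turn":-2},{"claw":-0.2,"dx":0,"dy":0,"dz":0,"turn":-3},{"claw":-0.2,"dx":0,"dy":0,"dz":0,"turn":-4},{"claw":-0.2,"dx":0,"dy":0,"dz":0,"turn":-5}]' >/dev/null
python3 -m handwheel '[{"claw":-0.2,"dx":0,"dy":0,"dz":0,"turn":-1},{"claw":-0.2,"dx":0,"dy":0,"dz":0,"turn":-2},{"claw":-0.2,"dx":0,"dy":0,"dz":0,"turn":-3},{"claw":-0.2,"dx":0,"dy":0,"dz":0,"turn":-4},{"claw":-0.2,"dx":0,"dy":0,"dz":0,"turn":-5}]' >/dev/null
python3 -m handwheel '[{"claw":-0.2,"dx":0,"dy":0,"dz":0,"turn":-1},{"claw":-0.2,"dx":0,"dy":0,"dz":0,"turn":-2},{"claw":-0.2,"dx":0,"dy":0,"dz":0,"turn":-3},{"claw":-0.2,"dx":0,"dy":0,"dz":0,"turn":-4},{"claw":-0.2,"dx":0,"dy":0,"dz":0,"turn":-5}]' >/dev/null
python3 - <<'E'
from h import *
plan([(.5519,-.3494,.135,93)])
E
```

```text
t 17.30 pos [ 0.5553 -0.3477  0.2322] head 61.72 tilt 2.88 open 0.0340 F [-0.2 -0.5  0.2] j7 1.70
  dx 0.074 dy -0.104 dz 3.240 turn -5.21  (97 mm)
```

```bash

python3 -m handwheel '[{"claw":-0.2,"dx":0,"dy":0,"dz":0.4,"turn":-1},{"claw":-0.2,"dx":0,"dy":-0.05,"dz":0.8,"turn":-2},{"claw":-0.2,"dx":0.07,"dy":-0.1,"dz":1.2,"turn":-3},{"claw":-0.2,"dx":0.07,"dy":-0.1,"dz":1.6,"turn":-4},{"claw":-0.2,"dx":0.07,"dy":-0.1,"dz":2,"turn":-5.2}]' >/dev/null
python3 -m handwheel '[{"claw":-0.2,"dx":0,"dy":0,"dz":0,"turn":0},{"claw":-0.2,"dx":0,"dy":0,"dz":0,"turn":0}]' >/dev/null
python3 - <<'E'
from h import *
plan([(.5519,-.3494,.091,93)])
st=manip.read_state();R=Rn.from_quat(st['orientation']).as_matrix();print(R.T@(np.array([.5519,-.3494,.091])-st['ee_pos'])/.03,st['torque'])
seat('d')
import cv2
w=cv2.imread('pics/d_wrist.png');s=cv2.imread('pics/d_side.png')[200:400,300:460]
cv2.imwrite('pics/v9.png',np.hstack([cv2.resize(w,(420,315)),cv2.resize(s,(252,315))]))
E
```

```text
t 17.88 pos [ 0.5535 -0.3475  0.1687] head 92.93 tilt 2.74 open 0.0342 F [ 0.9  0.2 -1. ] j7 2.22
  dx 0.058 dy -0.060 dz 2.589 turn -0.01  (78 mm)
[ 0.17412383 -0.10143909  2.58238998] [-0.05733855  0.07214271 -0.01635576]
legs x [78.4 80.  80.8] n [-17.3   8.7] y [-30.   32.9]
side knob n 242 centre [ 9.3 -1.2] rect c [1.3 0.2] [23.8 50. ] h max 11.2 clamp deg(mod180) 26 = 0.45 rad
top knob n 109 centre [ 4.7 -7.3] rect c [-1.9 -4. ] [17.3 50.8] h max 13.0 clamp deg(mod180) 13 = 0.23 rad
wrist knob n 1642 centre [ 8.3 -2.4] rect c [1.5 1.8] [25.7 49.5] h max 9.2 clamp deg(mod180) 19 = 0.33 rad
```

View pics/v9.png

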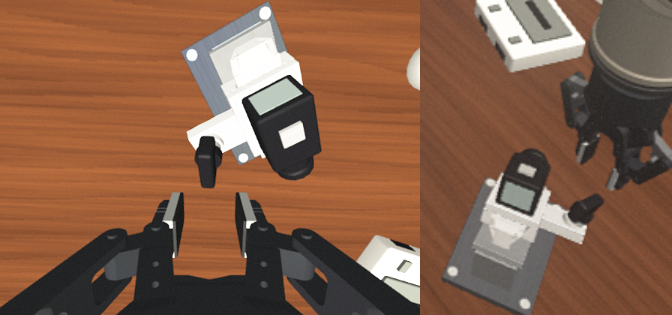

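The knob (207,160) lies between the fingers (175–240), with the bar along the slot and the body clear at right. I descend straddling it.

```bash

python3 -m handwheel '[{"claw":-0.2,"dx":0.05,"dy":-0.05,"dz":0.5,"turn":0},{"claw":-0.2,"dx":0.1,"dy":-0.1,"dz":1,"turn":0},{"claw":-0.2,"dx":0.15,"dy":-0.1,"dz":1.5,"turn":0},{"claw":-0.2,"dx":0.17,"dy":-0.1,"dz":1.8,"turn":0}]'
python3 -m handwheel '[{"claw":-0.2,"dx":0.01,"dy":0,"dz":0.2,"turn":0},{"claw":-0.2,"dx":0.02,"dy":0,"dz":0.4,"turn":0},{"claw":-0.2,"dx":0.03,"dy":0,"dz":0.6,"turn":0},{"claw":-0.2,"dx":0.03,"dy":0,"dz":0.7,"turn":0}]'
python3 - <<'E'
from h import *
st=manip.read_state();R=Rn.from_quat(st['orientation']).as_matrix();print(R.T@(np.array([.5519,-.3494,.091])-st['ee_pos'])/.03,st['torque']);rplan([])
E
```

```text
clock: 18.37
ee_pos: [0.552, -0.3503, 0.1157]
orientation: [-0.024, 0.999, 0.008, 0.024]
force: [0.1, -0.5, 0.1]
opening: 0.0342
clock: 18.7
ee_pos: [0.5521, -0.35, 0.0943]
orientation: [-0.024, 0.999, 0.008, 0.024]
force: [0.1, 1.0, -0.6]
opening: 0.0342
[0.01236873 0.01741072 0.11062174] [ 0.01561699  0.05391307 -0.00928337]
t 18.70 rail xyz mm [35.8 76.2 21.2] head 92.80 F rail [-0.8 -0.8 -0.3] tilt -0.466 open 0.0342
```

```bash

python3 -m handwheel '[{"claw":-0.35,"dx":0.01,"dy":0.02,"dz":0.08,"turn":1},{"claw":-0.35,"dx":0.01,"dy":0.02,"dz":0.08,"turn":2},{"claw":-0.35,"dx":0.01,"dy":0.02,"dz":0.08,"turn":3},{"claw":-0.35,"dx":0.01,"dy":0.02,"dz":0.08,"turn":4},{"claw":-0.35,"dx":0.01,"dy":0.02,"dz":0.08,"turn":5}]' 20
python3 -m handwheel '[{"claw":-0.35,"dx":0,"dy":0,"dz":0,"turn":1},{"claw":-0.35,"dx":0,"dy":0,"dz":0,"turn":2},{"claw":-0.35,"dx":0,"dy":0,"dz":0,"turn":3},{"claw":-0.35,"dx":0,"dy":0,"dz":0,"turn":4}]'
python3 - <<'E'
from h import *
st=manip.read_state();R=Rn.from_quat(st['orientation']).as_matrix();print(R.T@(np.array([.5519,-.3494,.091])-st['ee_pos'])/.03,st['torque']);rplan([]);seat('e')
E
```

```text
clock: 19.12
ee_pos: [0.5523, -0.3496, 0.0924]
orientation: [0.238, 0.971, 0.013, 0.021]
force: [-0.7, 0.9, 0.0]
opening: 0.0276
clock: 19.45
ee_pos: [0.5523, -0.3506, 0.0931]
orientation: [0.437, 0.899, 0.017, 0.019]
force: [-2.5, -4.9, 3.2]
opening: 0.0278
[0.04231028 0.01002629 0.06831204] [-1.31805881  1.00792754  0.21315352]
t 19.45 rail xyz mm [35.4 76.9 20. ] head 38.19 F rail [5.5 2.9 0.9] tilt -0.466 open 0.0278
legs x [78.6 80.3 81.3] n [-16.1   8.9] y [-30.1  32.8]
side knob n 135 centre [16.3 -9.2] rect c [ 7.8 -0.3] [40.  44.5] h max 9.9 clamp deg(mod180) 105 = 1.83 rad
top knob n 113 centre [  4.8 -10.3] rect c [ 3.6 -5.3] [31.1 47. ] h max 14.4 clamp deg(mod180) 7 = 0.11 rad
wrist knob n 4842 centre [ 7.8 -6.4] rect c [ 5.4 -1.1] [39.5 54.7] h max 14.9 clamp deg(mod180) 21 = 0.37 rad
```

```bash

python3 -m handwheel '[{"claw":-0.35,"dx":0.04,"dy":0.01,"dz":0.06,"turn":1},{"claw":-0.35,"dx":0.04,"dy":0.01,"dz":0.06,"turn":2},{"claw":-0.35,"dx":0.04,"dy":0.01,"dz":0.06,"turn":3},{"claw":-0.35,"dx":0.04,"dy":0.01,"dz":0.06,"turn":4}]'
python3 - <<'E'
from h import *
st=manip.read_state();R=Rn.from_quat(st['orientation']).as_matrix();print(R.T@(np.array([.5519,-.3494,.091])-st['ee_pos'])/.03,st['torque']);rplan([])
E
python3 -m handwheel '[{"claw":-0.35,"dx":0,"dy":0,"dz":0,"turn":1},{"claw":-0.35,"dx":0,"dy":0,"dz":0,"turn":2},{"claw":-0.35,"dx":0,"dy":0,"dz":0,"turn":3},{"claw":-0.35,"dx":0,"dy":0,"dz":0,"turn":4}]'
python3 - <<'E'
from h import *
st=manip.read_state();R=Rn.from_quat(st['orientation']).as_matrix();print(R.T@(np.array([.5519,-.3494,.091])-st['ee_pos'])/.03,st['torque']);rplan([]);seat('f')
w=cv2.imread('pics/f_wrist.png');s=cv2.imread('pics/f_side.png')[200:400,300:460]
cv2.imwrite('pics/v10.png',np.hstack([cv2.resize(w,(420,315)),cv2.resize(s,(252,315))]))
E
```

```text
clock: 19.93
ee_pos: [0.5513, -0.3523, 0.0929]
orientation: [0.615, 0.788, 0.02, 0.016]
force: [-10.3, -5.9, 17.6]
opening: 0.0279
[0.0877939  0.0382093  0.06668679] [-1.31303998  2.63261393  0.2884764 ]
t 19.93 rail xyz mm [36.9 77.8 19.1] head 14.02 F rail [18.2 -0.1 10.9] tilt -0.466 open 0.0279
clock: 20.27
ee_pos: [0.5506, -0.3525, 0.094]
orientation: [0.767, 0.641, 0.023, 0.011]
force: [-11.9, 3.2, 20.6]
opening: 0.0276
[0.10757081 0.02087001 0.10303269] [0.84891917 2.84180743 0.3755665 ]
t 20.27 rail xyz mm [38.1 77.6 19.8] head -10.30 F rail [16.6 -8.8 15.1] tilt -0.466 open 0.0276
legs x [78.5 80.4 81. ] n [-16.8   8.9] y [-30.3  32.9]
side knob n 232 centre [ 9.7 11.1] rect c [12.5  9.8] [27.1 51.4] h max 14.4 clamp deg(mod180) 46 = 0.80 rad
top knob n 154 centre [-2.5 -7.8] rect c [ 1.8 -3.6] [40.1 38.7] h max 14.7 clamp deg(mod180) 99 = 1.72 rad
wrist knob n 5961 centre [ 3.6 -3.4] rect c [ 4.7 -3.9] [47.8 52.4] h max 13.9 clamp deg(mod180) 116 = 2.02 rad
```

View pics/v10.png

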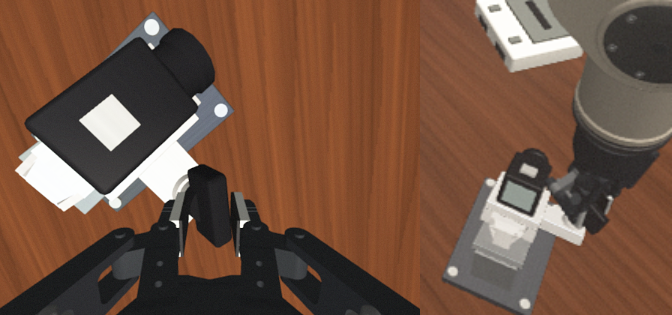

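The bar sits between the pads (210,205) about 12° behind them, so clamp ≈1.9, and the carriage is still home. I raise a little to relieve the vertical force and continue.

```bash

python3 -m handwheel '[{"claw":-0.35,"dx":0.08,"dy":0.02,"dz":-0.1,"turn":0},{"claw":-0.35,"dx":0.08,"dy":0.02,"dz":-0.1,"turn":1},{"claw":-0.35,"dx":0.08,"dy":0.02,"dz":-0.1,"turn":2},{"claw":-0.35,"dx":0.08,"dy":0.02,"dz":-0.1,"turn":3}]'
python3 -m handwheel '[{"claw":-0.35,"dx":0,"dy":0,"dz":0,"turn":1},{"claw":-0.35,"dx":0,"dy":0,"dz":0,"turn":2},{"claw":-0.35,"dx":0,"dy":0,"dz":0,"turn":2}]'
python3 - <<'E'
from h import *
st=manip.read_state();R=Rn.from_quat(st['orientation']).as_matrix();print(R.T@(np.array([.5519,-.3494,.095])-st['ee_pos'])/.03,st['torque']);rplan([]);seat('g')
E
```

```text
clock: 20.75
ee_pos: [0.5525, -0.3499, 0.0977]
orientation: [0.858, 0.513, 0.025, 0.008]
force: [2.3, -0.1, 1.3]
opening: 0.0279
clock: 21.0
ee_pos: [0.5538, -0.3496, 0.0981]
orientation: [0.908, 0.418, 0.026, 0.006]
force: [3.9, 1.4, 4.1]
opening: 0.0277
[-0.04076178 -0.05478525  0.10067749] [ 0.10997845 -0.7658771   0.09518362]
t 21.00 rail xyz mm [36.  76.7 25.3] head -40.55 F rail [-2.   0.8  5.4] tilt -0.468 open 0.0277
legs x [78.6 80.2 80.7] n [-16.5   8.9] y [-30.4  32.9]
side knob n 354 centre [9.1 2.8] rect c [ 4.2 -1.8] [40.6 54. ] h max 13.6 clamp deg(mod180) 101 = 1.77 rad
top knob n 85 centre [ -9.6 -10.9] rect c [-10.6  -8.4] [23.4 53.5] h max 13.5 clamp deg(mod180) 73 = 1.27 rad
wrist knob n 5218 centre [ 1.3 -2.7] rect c [ 6.  -1.5] [51.4 49.2] h max 14.0 clamp deg(mod180) 128 = 2.24 rad
```

```bash

python3 -m handwheel '[{"claw":-0.35,"dx":0,"dy":0,"dz":0,"turn":0.7},{"claw":-0.35,"dx":0,"dy":0,"dz":0,"turn":1.4},{"claw":-0.35,"dx":0,"dy":0,"dz":0,"turn":2}]'
python3 - <<'E'
from h import *
st=manip.read_state();print(st['torque']);rplan([])
E
python3 -m handwheel '[{"claw":-0.35,"dx":0,"dy":0,"dz":0,"turn":0.7},{"claw":-0.35,"dx":0,"dy":0,"dz":0,"turn":1.4},{"claw":-0.35,"dx":0,"dy":0,"dz":0,"turn":2}]'
python3 - <<'E'
from h import *
st=manip.read_state();print(st['torque']);rplan([]);seat('h')
E
```

```text
clock: 21.4
ee_pos: [0.5546, -0.3497, 0.0987]
orientation: [0.945, 0.325, 0.027, 0.003]
force: [7.1, 0.8, 5.6]
opening: 0.0274
[ 0.0859911  -1.40133628  0.38197066]
t 21.40 rail xyz mm [35.7 77.2 26.1] head -52.03 F rail [-3.5  2.9  7.8] tilt -0.469 open 0.0274
clock: 21.65
ee_pos: [0.5547, -0.3498, 0.0994]
orientation: [0.974, 0.225, 0.028, 0.0]
force: [10.2, 12.8, 18.8]
opening: 0.0277
[ 3.7148538  -2.27829262  1.5979536 ]
t 21.65 rail xyz mm [35.9 77.3 26.7] head -63.95 F rail [-5.9 -5.9 23.5] tilt -0.47 open 0.0277
legs x [78.8 80.6 81.2] n [-15.7   8.9] y [-31.9  32.7]
side knob n 373 centre [8.7 1. ] rect c [8.2 0. ] [46.3 41.9] h max 14.1 clamp deg(mod180) 127 = 2.21 rad
top knob n 29 centre [-14.9 -11. ] rect c [-15.4  -4.5] [14.8 42.8] h max 14.9 clamp deg(mod180) 80 = 1.40 rad
wrist knob n 4441 centre [ 0.7 -1.5] rect c [ 3.9 -3.5] [51.4 44.4] h max 14.7 clamp deg(mod180) 135 = 2.36 rad
```

Torque jumped to 1.6 N m, so the knob is at its stop. I back off within the slack, rise, and check.

```bash

python3 -m handwheel '[{"claw":-0.35,"dx":0,"dy":0,"dz":0,"turn":-1},{"claw":-0.2,"dx":0,"dy":0,"dz":0,"turn":-2.5},{"claw":-0.2,"dx":0,"dy":0,"dz":0,"turn":-3.5},{"claw":-0.2,"dx":0,"dy":0,"dz":0,"turn":-3.5}]'
python3 -m handwheel '[{"claw":-0.2,"dx":0,"dy":0,"dz":-0.4,"turn":0},{"claw":-0.2,"dx":0,"dy":0,"dz":-1,"turn":0},{"claw":-0.2,"dx":0,"dy":0,"dz":-2,"turn":0},{"claw":-0.2,"dx":0,"dy":0,"dz":-3,"turn":0},{"claw":-0.2,"dx":0,"dy":0,"dz":-3.5,"turn":0}]'
python3 -m handwheel '[{"claw":-0.2,"dx":0,"dy":0,"dz":-0.5,"turn":0},{"claw":-0.2,"dx":0,"dy":0,"dz":-0.5,"turn":0},{"claw":-0.2,"dx":0,"dy":0,"dz":-0.5,"turn":0}]' >/dev/null
python3 - <<'E'
from h import *
plan([]);seat('i')
w=cv2.imread('pics/i_wrist.png');s=cv2.imread('pics/i_side.png')[200:400,300:460]
cv2.imwrite('pics/v11.png',np.hstack([cv2.resize(w,(480,360)),cv2.resize(s,(288,360))]))
E
```

```text
clock: 22.13
ee_pos: [0.555, -0.3491, 0.0997]
orientation: [0.914, 0.405, 0.028, 0.005]
force: [0.1, -0.0, 0.6]
opening: 0.0342
clock: 22.55
ee_pos: [0.5491, -0.3518, 0.2084]
orientation: [0.915, 0.403, 0.029, 0.006]
force: [-0.0, -0.9, 0.5]
opening: 0.0342
t 22.80 pos [ 0.5483 -0.3522  0.2246] head -42.61 tilt 3.44 open 0.0342 F [ 0.5  0.2 -0. ] j7 0.18
legs x [78.9 80.4 80.7] n [-16.3   8.8] y [-31.2  32.8]
side knob n 373 centre [ 6.7 -1.1] rect c [ 3.  -1.8] [50.7 20.4] h max 10.5 clamp deg(mod180) 140 = 2.45 rad
top knob n 201 centre [ 1.5 -4.3] rect c [ 0.9 -2.9] [49.8 20.9] h max 13.3 clamp deg(mod180) 143 = 2.50 rad
wrist knob n 1484 centre [ 2.5 -2.5] rect c [ 2.6 -1.7] [49.8 20.2] h max 9.5 clamp deg(mod180) 144 = 2.51 rad
```

View pics/v11.png

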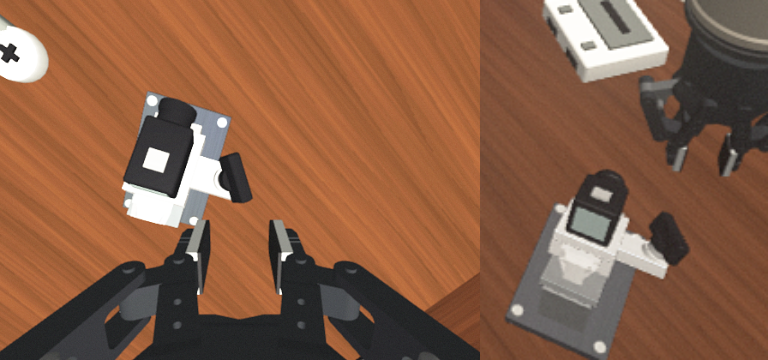

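```bash
python3 - <<'E'
from h import *
L=[]
for i in range(3):
    s=snap('side');d=cloud(s)-RO;x,y,n=d@RX*1e3,d@RY*1e3,d@RZ*1e3;I=s['image'].astype(int).min(-1)
    k=np.isfinite(x)&(x>70)&(x<90)&(n>-14)&(n<6)&(I>120)
    L.append([np.median(x[k&(abs(y-c)<4)]) for c in(-27,27)])
    z=np.isfinite(x)&(abs(y)<18)&(n>15)&(n<48)&(x>70)&(x<90); p=np.polyfit(n[z],x[z],1);p2=np.polyfit(y[z],x[z],1)
print(np.mean(L,0),'back face pitch err deg',np.degrees(np.arctan(p[0])),'yaw err',np.degrees(np.arctan(p2[0])),'x',x[z].mean())
E
```

```text
[78.70789169 79.22791234] back face pitch err deg -1.2908602708506876 yaw err 0.31791521399896294 x 75.26981814535964
```

The rear face (≈79 mm), body back face (75.3, expected 76) and yaw (≈0.4°) all agree that the carriage is home, and the clamp reads about 2.5. Handing in.

```bash
python3 -c "
from plant import manip
print(manip.read_state()['clock']);manip.job_done()"
```

```text
23.1
the job is handed in; nothing more can be done
```

The camera is on the rail, lens down the slope and home against the stop. The clamp knob is turned to its end. I handed the job in at 23.1 s; no verdict is reported.

**How it went**
- **Tilt:** the tool cannot tilt, so I pressed the gripped carriage against the rail's top until it pitched about 25°. My first press slid it down to the end stop and reached only 14.5°; a second press at the upper end worked.
- **Mounting:** I took the camera around the open upper end and slid it home. When I let go it moved back about 3 mm, so I pushed it home again from behind with the fingers shut.
- **Clamp:** I turned the knob clockwise with the fingers straddling the bar until the torque jumped to 1.6 N m.

**Last checks**
- **Home position:** the carriage's rear face is at about 79 mm along the rail (80 expected) and the body's back face at 75.3 mm (76 expected). The underside is about 16–17 mm below the rail top and the yaw error is about 0.4°.
- **Clamp angle:** the three camera views read 2.45, 2.50 and 2.51 rad.
- **Robot:** the gripper is clear above and touches nothing.
- **Disagreements:** the knob's measured centre shifted about 3 mm along the rail between the loose and tight readings, which the carriage's own faces do not show. The back face also reads 1.3° off in pitch.
- **Bystanders:** I kept clear of the gamepad, console and tub but did not re-measure their positions.

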